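Clamp a gas-filter stack with the hex key's long arm

TASK

Build up the gas filter in the clamping fixture's pocket between its four guide rods: the ribbed cup first, then every spacer ring there is, then the drilled top disc, all level and bottomed. Then take the hex key out of its block, flip it so that its short arm goes right down into the clamp screw, and swing the long arm as a lever to turn the stiff screw clockwise until it stops. Finish by taking the key out and laying it flat inside the white tray, and leave the other things on the bench where they are.

Things in the scene. Friction and masses are not known exactly. Their poses are not given: they have to be found in the camera images.
- pocket (a point): centre of the clamping fixture's pocket floor (12 mm above the bench). Fixture axes: z up, y from the pocket towards the clamp screw. Four upright 8 mm rods, up to 94 mm above the bench (the top 16 mm flare outwards as a lead-in), stand round it at x = +-22, y = -22 mm (fixed) and y = +25 mm (on the jaw): a 50 mm part has 2 mm play, 5 mm towards the jaw. The gaps between rods are 35 mm: fingers can straddle a part along x
- fixture: the fixed fixture, same axes, origin under the pocket's centre on the bench: aluminium plate 12 mm thick, 80 mm along x, from y = -45 to +130 mm. The jaw's bar, up to 26 mm above the bench, lies at y = 32 to 46 mm; turning the screw moves jaw and its two rods 3 mm towards the pocket, without squeezing. Under the screw head is a block 56 mm (x) by 70 mm (y), up to 26 mm above the bench
- socket (a point): centre of the mouth of the hexagon socket in the clamp screw's round head (dark steel, 37 mm across), 95 mm from the pocket along fixture +y, 56 mm above the bench. Turns with the screw: its x axis points at a corner of the hexagon (white mark), z up. Hexagon 15.2 mm across flats, 26 mm deep, 4 mm countersink at the mouth, one corner each 60 degrees; the key has up to 0.25 rad of play in it
- screw (a joint): turn of the clamp screw in rad: grows clockwise seen from above; starts at 0 to 0.12 and stops dead at 1.0, tight. It is stiff all the way: about 0.7 N m (5 to 7 N at the end of the long arm), and stays where it is left
- cup_c (a point): ribbed aluminium filter cup, a cylinder 50 mm across and 30 mm high with two dark bands and a white filter face on top; the point is its centre, 15 mm above its underside; loose, upright on the bench, about 0.14 kg. Goes in first
- disc_c (a point): top disc: solid steel disc 50 mm across, 12 mm thick, with seven small dark dots (one in the middle) on top; the point is its centre, 6 mm above its underside; loose, flat on the bench, about 0.12 kg. Goes in last
- spacer_a_c (a point): loose steel spacer ring, 50 mm across, 8 mm thick, a 30 mm dark recess in its middle (the parts lie on it level); the point is its centre, 4 mm above its underside. Lies flat on the bench at the start. One to three spacers are there in a run; an absent one gives None
- spacer_b_c (a point): loose steel spacer ring, 50 mm across, 8 mm thick, a 30 mm dark recess in its middle (the parts lie on it level); the point is its centre, 4 mm above its underside. Lies flat on the bench at the start. One to three spacers are there in a run; an absent one gives None
- spacer_c_c (a point): loose steel spacer ring, 50 mm across, 8 mm thick, a 30 mm dark recess in its middle (the parts lie on it level); the point is its centre, 4 mm above its underside. Lies flat on the bench at the start. One to three spacers are there in a run; an absent one gives None
- key_elbow (a point): elbow of the loose L-shaped hex key (dark steel, 14 mm across flats, 0.20 kg), where its arms' middle lines meet. Axes: x from elbow along the short arm (54 mm to its tip), z from the long arm's tip to the elbow (133 mm); two flats of each arm face +y and -y, two corners lie in the L's plane. At first the long arm stands in the block, elbow 143 mm above the bench, short arm level
- key_foot (a point): tip of the key's short arm (same axes); its last 4 mm are thinner (11 mm) as a lead-in. With it on the socket's bottom, the long arm lies about level, its middle line 28 mm above the mouth, along one of the six corners of the hexagon; it may sag a few degrees. The key balances about 47 mm from the elbow along the long arm
- key_tail (a point): tip of the key's long arm (same axes)
- block: fixed grey tool block, 70 x 70 mm, 70 mm high; origin under its middle on the bench. The key's long arm stands in its square central hole, 17 mm wide and 60 mm deep
- tray_in (a point): centre of the inner floor (5 mm above the bench) of the fixed white open tray, inside 120 mm along its x and 200 mm along its y; rim 20 mm above the bench
- jar: amber jar with white lid, 42 mm across, 59 mm high, origin under it: standing among the parts, not for this job
- vial: small clear vial, 22 mm across, 44 mm high, origin under it: not for this job
- vial2: a second such vial: not for this job
- spanner: steel spanner, 130 mm, lying: not for this job
- driver: yellow-handled screwdriver, 170 mm, lying: not for this job
- bulb: red suction bulb, 54 mm across, 75 mm high: not for this job

How it is judged (in metres and radians):
On the way, in this order (a step that is already met when the one before it is completed fails the run):
1. the cup stands on the pocket floor (horizontal distance between cup_c and pocket below 0.008 m and angle between cup_c's own z axis and vertical below 0.08 rad and z of cup_c in the frame of pocket between 0.012 and 0.018 m), for 0.2 s.
2. all spacers lie level on the cup in the pocket (all of step 1 and horizontal distance between each of spacer_a_c, spacer_b_c, spacer_c_c and pocket below 0.008 m and angle between each of spacer_a_c, spacer_b_c, spacer_c_c's own z axis and vertical below 0.08 rad and z of spacer_a_c in the frame of pocket between 0.031 and 0.054 m and z of spacer_b_c in the frame of pocket between 0.031 and 0.054 m and z of spacer_c_c in the frame of pocket between 0.031 and 0.054 m), for 0.2 s.
3. the top disc lies level on the spacers (all of step 2 and horizontal distance between disc_c and pocket below 0.008 m and angle between disc_c's own z axis and vertical below 0.08 rad and z of disc_c in the frame of pocket between 0.041 and 0.064 m and z of disc_c in the frame of spacer_a_c above 0.007 m and z of disc_c in the frame of spacer_b_c above 0.007 m and z of disc_c in the frame of spacer_c_c above 0.007 m), for 0.2 s.
4. the key's short arm is down in the screw's socket before the screw is tightened (z of key_foot in the frame of socket below -0.017 m and horizontal distance between key_foot and socket below 0.006 m and angle between the x axis of key_foot and the z axis of socket, either way round below 0.2 rad and value of joint screw below 0.5 rad), for 0.2 s.
5. the screw is turned to its stop with the short arm in the socket (z of key_foot in the frame of socket below -0.017 m and horizontal distance between key_foot and socket below 0.006 m and angle between the x axis of key_foot and the z axis of socket, either way round below 0.2 rad and value of joint screw above 0.9 rad), for 0.2 s.
At the end, for the whole second after the job is handed in: cup, all present spacers and disc in this order in the pocket, each within 6 mm of its middle and within 0.08 rad of level, the cup on the floor; screw beyond 0.9 rad; the key lying flat in the tray, elbow and long tip inside its walls and below 35 mm over the bench (horizontal distance between each of cup_c, spacer_a_c, spacer_b_c, spacer_c_c, disc_c and pocket below 0.006 m and angle between each of cup_c, spacer_a_c, spacer_b_c, spacer_c_c, disc_c's own z axis and vertical below 0.08 rad and z of cup_c in the frame of pocket between 0.012 and 0.018 m and z of spacer_a_c in the frame of pocket between 0.031 and 0.054 m and z of spacer_b_c in the frame of pocket between 0.031 and 0.054 m and z of spacer_c_c in the frame of pocket between 0.031 and 0.054 m and z of disc_c in the frame of pocket between 0.041 and 0.064 m and z of disc_c in the frame of spacer_a_c above 0.007 m and z of disc_c in the frame of spacer_b_c above 0.007 m and z of disc_c in the frame of spacer_c_c above 0.007 m and value of joint screw above 0.9 rad and x of key_elbow in the frame of tray_in between -0.06 and 0.06 m and y of key_elbow in the frame of tray_in between -0.1 and 0.1 m and height (world z) of each of key_elbow, key_tail below 0.035 m and x of key_tail in the frame of tray_in between -0.06 and 0.06 m and y of key_tail in the frame of tray_in between -0.1 and 0.1 m); the robot touches nothing.
It fails at once if one of the other things on the bench (jar, vials, spanner, screwdriver, bulb) was moved by more than 40 mm (distance of any of jar, vial, vial2, spanner, driver, bulb from where it was at the start of the episode above 0.04 m).
Of spacer_a, spacer_b, spacer_c only 1 to 3 are there at a start; the rules pass over those that are not, and their reading is None.
At some moment in a run one of cup, disc, spacer_a, spacer_b, spacer_c may be knocked a few centimetres aside while the robot is not near it.
It also fails if it takes over 210 s, if anything falls off the work surface, if the arm or the gripper's body presses on something with over 40 N, if the wrist force passes 120 N, or if a joint passes its speed limit or range.

ROBOT

A 6-joint arm with a two-finger parallel gripper is mounted at the origin on the work surface. World frame = base frame: x ahead of the robot, y to its left, z up, the work surface at z = 0. Lengths are in mm, angles in rad, forces in N, time in s.
With the tool pointing down it reaches from about 350 to 775 mm from the base axis. Payload 7.3 kg.
Tool frame: the origin (TCP) lies on the centre line of the jaws, within the pads' length; the fingertips stand bot.tip_reach ahead of it and the grasp point (between the pads) lies 6 mm ahead of it (bot.tip_reach is the distance from the TCP to the fingertips, in mm); z points along the fingers, y is the direction in which the jaws open and shut (so a half turn about z gives the same grasp; the last joint's range is limited). The gripper opens to 92 mm and grips with 3 to 60 N. Pads are 19 mm wide; open, the fingers measure 130 mm over their backs; the gripper's body (75 mm by 190 mm) begins 47 mm behind the grasp point.
Start: joints at [-1.451, 0.342, 1.524, -0, 1.275, -0.146], TCP at [137.929, -506.575, 251.741] pointing down, gripper open.
Joint ranges: [-2.53, 2.53], [-0.77, 2.02], [0.04, 2.7], [-1, 4.14], [0.28, 2.66], [-3.11, 3.11]. Speed limits (rad/s): [2.57, 2.57, 3.14, 3.14, 3.14, 3.14].

INTERFACE

Orientations are given as [roll, pitch, yaw] about the fixed x, y, z axes, in that order (R = Rz(yaw) Ry(pitch) Rx(roll)).
In Python, from plant import bot gives the robot as it stands.
- The arm moves only by the tool step_arm, never from a script. Its argument "deltas" is a list of rows, each a list of 6 numbers: the shift along the tool's x, y, z in mm, then the turn, a rotation vector about the tool's x, y, z in rad. A call has 1 to 5 rows; each row is the pose to reach, as a shift and turn from the pose commanded when the call began, along the tool's axes at that moment; what a row does not reach only later rows make up. A row lasts 1/12 s, in which the tool goes at most 41.7 mm and 7.16 degrees, less where a joint would pass 70% of its speed; a pose out of reach is approached as far as the arm can. A call with a gripper value outside its range is refused whole. "fingers" is the finger opening in mm, from 0 to 91.8, set as the call begins (left out, the last holds). The fingers move at their own pace and stop on an object; the grip force is fixed at half the most. Time passes only in rows, so rows that repeat a pose let the fingers close. It gives the time, the measured TCP pose, the force and the opening at its end, in the units of the state.
- bot.get_obs(): the state, without advancing time (a new reading comes with each control period).
- bot.capture(name): name is "scene" or "top"; returns a dict with "color" (420x560x3 uint8, red, green, blue), "fx", "fy", "cx", "cy" (pixels), "k1" (the pictures are not rectified: a ray, as slopes to the right and down, at radius r is drawn at 1 + k1 r^2 times it, then the intrinsics apply), "R" (3x3) and "t" (3): a world point X has camera coordinates R X + t. Camera axes: x right, y down, z forward; pixel columns grow to the right and rows downward; lengths in mm; the calibration is good to about 2 mm. A picture is of the moment at which its call begins. There is no depth.
- bot.close_job(): hands the job in, once; it reports no verdict.
Trained networks look in a picture, given as the dict that the camera call returned (one of the last four; its "shot" number tells which), for a name from the list of things; names that differ only in an ending like _2 or _b are one class to them, and where a whole thing is asked for, a point or a joint stands for the part that bears it (a point fixed in the world has none). Each returns a list of dicts, best first, with "p" (0 to 1); they miss things now and then, are a little off and sometimes report something else, mostly with a low value. They report only what shows in the picture. A call takes as long as a camera call.
- bot.boxes_of(query, picture): "rect" ([centre column, centre row, width, height] in pixels, round what is visible of it).
The state is a dict: "time": time; "joint_positions": joint angles; "dq": joint speeds; "tau": joint torques, N m; "tool_pos": TCP position; "tcp_rot": TCP orientation; "contact_force": force on the tool from outside, world axes, zero at the start; "moment": the same for the moment, N m; "grip_width": finger opening in mm.
Only numpy, scipy, OpenCV 4.12 (cv2) and the standard library are available. Lean on these libraries where they do the work, as an engineer would, in place of code of your own. Each camera call takes 0.05 s, during which the arm holds its last target. There are 200 camera calls.

## Working session

There is one attempt and no reset: what is moved stays moved. The work goes in short steps, Python scripts to look and compute and a tool call to move; the robot and the scene stay as the last step left them, time stands still between calls to the robot, and variables do not carry over. Pictures are saved under pics/ and viewed, about 12 in all and at most 16, crops included, and the job is handed in when it is done.

Besides the shell and the picture viewer there is one more tool, called after "Call:" by a JSON object that holds its "fn" and its "kwargs", one argument or row to a line. step_arm: Moves the arm, as the interface text tells. Its arguments: {"type":"object","properties":{"deltas":{"type":"array"},"fingers":{"type":"number"}},"required":["deltas"]}

```bash
ls; mkdir -p pics; cat > h.py <<'E'
import numpy as np, cv2
from plant import bot
from scipy.spatial.transform import Rotation as Ro
def cap(n,save=None):
    p=bot.capture(n)
    if save: cv2.imwrite(f'pics/{save}.png',p['color'][:,:,::-1])
    return p
def ray(p,u,v):
    x=(u-p['cx'])/p['fx'];y=(v-p['cy'])/p['fy'];rd=np.hypot(x,y);r=rd
    for _ in range(20): r=rd/(1+p['k1']*r*r)
    s=r/rd if rd>0 else 1
    d=p['R'].T@np.array([x*s,y*s,1]); c=-p['R'].T@p['t']; return c,d
def at(p,u,v,z):
    c,d=ray(p,u,v); return c+d*(z-c[2])/d[2]
def proj(p,X):
    c=np.asarray(p['R'])@np.asarray(X,float)+p['t'];x,y=c[0]/c[2],c[1]/c[2];k=1+p['k1']*(x*x+y*y)
    return np.array([p['cx']+p['fx']*x*k,p['cy']+p['fy']*y*k])
def tri(p,a,q,b):
    c1,d1=ray(p,*a);c2,d2=ray(q,*b);d1/=np.linalg.norm(d1);d2/=np.linalg.norm(d2)
    s=np.linalg.lstsq(np.c_[d1,-d2],c2-c1,rcond=None)[0]
    A=c1+s[0]*d1;B=c2+s[1]*d2; return (A+B)/2,np.linalg.norm(A-B)
def state():
    o=bot.get_obs();print('t',round(o['time'],2),'p',np.round(o['tool_pos'],1),'r',np.round(o['tcp_rot'],3),'q',np.round(o['joint_positions'],2),'F',np.round(o['contact_force'],1),'w',round(float(o['grip_width']),1));return o
E
python3 - <<'E'
from h import *
print('tip',bot.tip_reach); state()
for n in ('scene','top'):
    p=cap(n,n+'0'); print(n,'cam',-p['R'].T@p['t'],p['fx'],p['k1'])
    for q in ['cup_c','disc_c','spacer_a_c','key_elbow','block','fixture','screw','jar','vial','spanner','driver','bulb']:
        print(q,[(np.round(d['rect']).astype(int).tolist(),round(d['p'],2)) for d in bot.boxes_of(q,p)][:5])
E
```

```text
pics
tip 25.0
t 0.0 p [ 137.9 -506.2  251. ] r [-3.14  -0.     0.266] q [-1.45  0.34  1.53 -0.    1.28 -0.15] F [-0.2 -0.8 -0.6] w 91.7
scene cam [1145.62167176  169.82327487  821.7216999 ] 388.12170065382264 -0.002073300885649051
cup_c [([168, 220, 22, 21], 0.68), ([426, 209, 14, 39], 0.29)]
disc_c [([148, 181, 17, 11], 0.44)]
spacer_a_c []
key_elbow [([427, 209, 14, 40], 0.56)]
block [([422, 233, 43, 41], 0.87)]
fixture [([298, 224, 67, 50], 0.83)]
screw [([319, 227, 14, 20], 0.59)]
jar [([228, 192, 21, 25], 0.88), ([429, 206, 17, 38], 0.33)]
vial [([422, 232, 39, 39], 0.68), ([365, 210, 12, 19], 0.61)]
spanner [([189, 268, 22, 41], 0.94), ([422, 232, 46, 41], 0.35), ([149, 249, 22, 23], 0.17)]
driver []
bulb [([146, 248, 24, 22], 0.75)]
top cam [ 384.04632548   -6.37858859 1252.01311521] 401.281700780499 -0.01903915118043639
cup_c [([370, 195, 16, 16], 0.69), ([155, 240, 17, 18], 0.47)]
disc_c [([411, 237, 19, 17], 0.6), ([332, 161, 13, 37], 0.21)]
spacer_a_c []
key_elbow [([153, 243, 14, 23], 0.71), ([208, 254, 10, 7], 0.65)]
block [([160, 235, 35, 30], 0.82)]
fixture [([261, 219, 60, 30], 0.71)]
screw [([242, 219, 16, 12], 0.42)]
jar [([330, 236, 16, 17], 0.66), ([160, 235, 36, 26], 0.36)]
vial [([209, 253, 5, 7], 0.41), ([369, 197, 14, 14], 0.21)]
spanner [([331, 162, 21, 44], 0.56), ([370, 199, 14, 18], 0.15)]
driver [([151, 174, 51, 19], 0.82)]
bulb [([368, 161, 16, 15], 0.56), ([190, 263, 9, 4], 0.3)]
```

```bash
python3 -c "
import cv2,numpy as np
a=cv2.imread('pics/top0.png');cv2.imwrite('pics/top0b.png',cv2.resize(a,(800,600),interpolation=cv2.INTER_CUBIC))"
```

```text
(no output)
```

View pics/top0b.png

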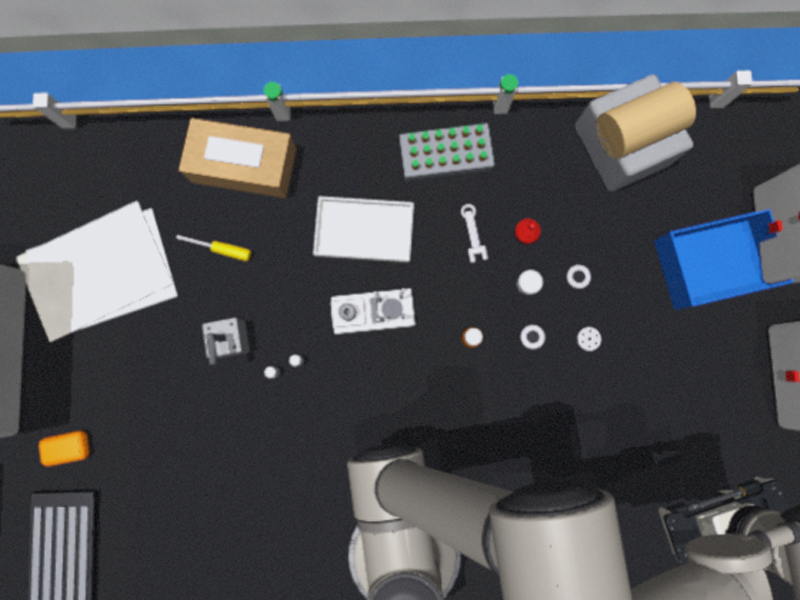

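View pics/scene0.png

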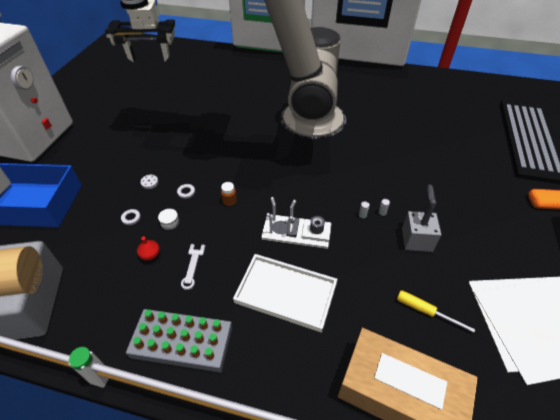

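```bash
cat > m.py <<'E'
from h import *
def blobs(p,th=150,z=0,amin=30,amax=3000,zf=None):
    g=cv2.cvtColor(p['color'],cv2.COLOR_RGB2GRAY);m=(g>th).astype(np.uint8)
    cs,_=cv2.findContours(m,cv2.RETR_EXTERNAL,cv2.CHAIN_APPROX_NONE)
    for c in cs:
        a=cv2.contourArea(c)
        if amin<a<amax:
            k=np.zeros_like(m);cv2.drawContours(k,[c],-1,1,-1);v,u=np.nonzero(k);cu,cv_=u.mean(),v.mean()
            print(round(cu,2),round(cv_,2),'A',len(u),'xy@z',np.round(at(p,cu,cv_,z)[:2],1))
E
python3 - <<'E'
from m import *
p=cap('top');q=cap('scene')
print('top');blobs(p,110,8)
def crop(i,x,y,w,h,s): return cv2.resize(i['color'][y:y+h,x:x+w,::-1],None,fx=s,fy=s,interpolation=cv2.INTER_CUBIC)
a=crop(p,220,190,80,55,7);b=crop(q,255,190,80,60,6)
cv2.imwrite('pics/fixA.png',a)
c=np.zeros((385+360,560,3),np.uint8);c[:385,:560]=a;c[385:,:480]=b
cv2.imwrite('pics/fix.png',cv2.resize(c,(450,598)))
a=crop(p,130,205,70,60,6);b=crop(q,385,175,70,80,6)
c=np.zeros((480,840,3),np.uint8);c[:360,:420]=a;c[:,420:]=b
cv2.imwrite('pics/key.png',cv2.resize(c,(800,457)))
E
```

```text
top
519.42 401.04 A 1853 xy@z [ -52.5 -699. ]
502.15 364.82 A 282 xy@z [  52.9 -656.7]
49.4 386.6 A 344 xy@z [ 24.1 702.3]
41.11 386.59 A 334 xy@z [ 24.5 727.7]
32.93 387.1 A 333 xy@z [ 23.4 752.8]
24.69 387.55 A 333 xy@z [ 22.5 778.1]
57.63 386.06 A 356 xy@z [ 25.3 677.1]
43.23 313.92 A 595 xy@z [238.9 729. ]
188.8 260.26 A 61 xy@z [390.7 279.3]
206.1 251.85 A 60 xy@z [415.  225.6]
412.0 236.82 A 231 xy@z [ 442.9 -412.4]
331.04 235.38 A 133 xy@z [ 454.8 -162.3]
550.73 261.36 A 1089 xy@z [ 354.5 -835.6]
372.48 235.4 A 241 xy@z [ 450.9 -290.5]
155.3 235.54 A 523 xy@z [470. 384.]
260.31 217.46 A 1526 xy@z [517.   55.4]
370.82 196.97 A 243 xy@z [ 571.3 -292.2]
404.79 193.14 A 228 xy@z [ 580.3 -399.4]
154.65 173.43 A 292 xy@z [667.5 388. ]
500.93 181.96 A 2027 xy@z [ 606.9 -705.2]
330.87 162.98 A 321 xy@z [ 683.8 -172.1]
254.13 159.77 A 2861 xy@z [701.8  70.8]
546.86 157.85 A 1687 xy@z [ 680.5 -860. ]
312.21 104.79 A 1911 xy@z [ 878.  -120.7]
163.8 106.47 A 2738 xy@z [888.5 360.6]
```

View pics/fixA.png

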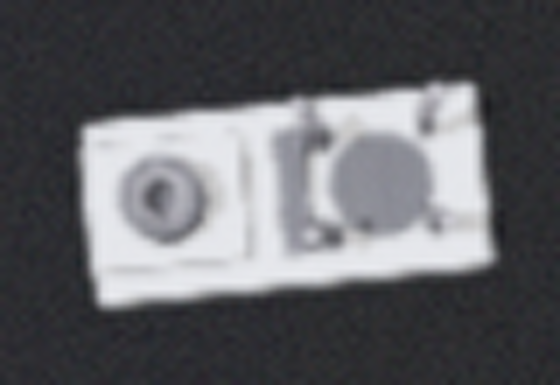

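View pics/key.png

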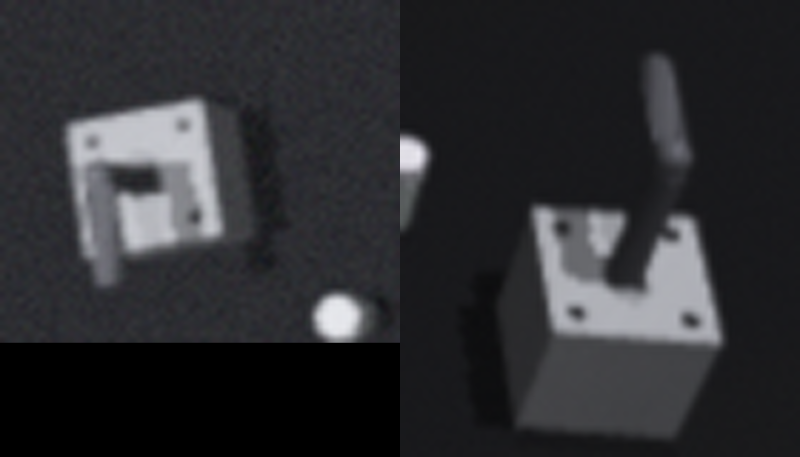

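```bash
python3 - <<'E'
from m import *
p=cap('top');q=cap('scene')
# plate: subpixel fit of outline, all contour points, plane z=12
g=cv2.cvtColor(p['color'],cv2.COLOR_RGB2GRAY)
f=lambda u,v:at(p,220+(u-3)/7.,190+(v-3)/7.,12)[:2]
C=np.array([f(*c) for c in [(80,125),(475,83),(495,262),(98,307)]])
print('corners',C.round(1),[np.linalg.norm(C[i]-C[i-1]).round(1) for i in range(4)])
m=(g>110).astype(np.uint8);cs,_=cv2.findContours(m,0,1)
c=[c for c in cs if abs(cv2.contourArea(c)-1450)<150 and 250<c[:,0,0].mean()<270][0]
r=cv2.minAreaRect(np.array([at(p,*x[0],12)[:2] for x in c],np.float32));print(r)
pk=at(p,220+378/7,190+182/7,12);print('pocket px',pk)
sk=at(p,220+158/7,190+197/7,56);print('socket top',sk)
d=(C[0]+C[3]-C[1]-C[2])/2;yaw=np.arctan2(d[1],d[0]);print('y-axis dir ang',yaw, 'tol',np.linalg.norm(d))
u=d/np.linalg.norm(d);mid=C.mean(0);print('pocket from rect',mid-u*42.5,'socket',mid+u*52.5)
d=sk[:2]-pk[:2];print('ps dist',np.linalg.norm(d),np.arctan2(d[1],d[0]))
# key
k=5.714
e=(130+(97)/k,205+170/k);t=(130+105/k,205+284/k)
e2=(385+(678-400)/k,175+152/k);t2=(385+(657-400)/k,175+56/k)
print('elbow',tri(p,e,q,e2),at(p,*e,143));print('tip',tri(p,t,q,t2),at(p,*t,143))
B=[at(p,130+a/k,205+b/k,70)[:2] for a,b in [(66,123),(203,97),(222,236),(82,258)]]
print('block',np.round(B,1),np.mean(B,0));print(cv2.minAreaRect(np.array(B,np.float32)))
print('px of fixture model in scene/top for tray'); blobs(p,170,20,2000)
for n,x,y in [('disc',412,236.82),('sp1',372.48,235.4),('sp2',404.79,193.14)]: print(n,at(p,x,y,10 if n=='disc' else 6)[:2])
print('cup',at(p,370.82,196.97,26)[:2])
print('scene');blobs(q,110,8,20,1000)
E
```

```text
corners [[550.7 146. ]
 [564.4 -30.6]
 [484.1 -37. ]
 [469.3 139.1]] [np.float64(81.7), np.float64(177.1), np.float64(80.5), np.float64(176.7)]
((516.777099609375, 55.48611831665039), (83.14886474609375, 178.9941864013672), 4.346933841705322)
pocket px [519.87551402  12.51797213  12.        ]
socket top [511.37335537 106.26201066  56.        ]
y-axis dir ang 1.6513280751694914 tol 176.92721868036335
pocket from rect [520.55616927  12.01405171] socket [512.91391989 106.70616345]
ps dist 94.12880250392884 1.6612443296614607
elbow (array([463.23386066, 366.22562559, 146.40025347]), np.float64(4.588978177666521)) [463.50697273 364.94595064 143.        ]
tip (array([408.11999543, 359.82645331, 146.92645804]), np.float64(1.2851002402837133)) [408.22758419 360.44898724 143.        ]
block [[493.7 405.9]
 [505.2 334.3]
 [432.8 324.1]
 [423.5 396.7]] [463.77905874 365.24265626]
((463.84326171875, 365.4357604980469), (73.0688247680664, 73.21768951416016), 8.071731567382812)
px of fixture model in scene/top for tray
395.55 391.09 A 2802 xy@z [  -8.4 -330.1]
254.17 159.68 A 2734 xy@z [699.   69.
[... 743 characters left out ...]
87.23 A 126 xy@z [ 410.  -175.4]
148.85 180.4 A 172 xy@z [ 440.  -413.3]
549.02 139.8 A 240 xy@z [-53.8 779.9]
541.11 139.99 A 250 xy@z [-46.5 754.6]
532.71 138.59 A 249 xy@z [-47.6 729.2]
329.93 123.61 A 388 xy@z [32. 67.]
524.58 137.84 A 247 xy@z [-45.4 703.9]
516.32 136.46 A 248 xy@z [-46.7 678.6]
18.51 108.75 A 51 xy@z [  215.  -1050.5]
10.54 127.71 A 283 xy@z [ 319.2 -999.8]
20.52 75.73 A 324 xy@z [   13.9 -1201.5]
326.11 68.99 A 596 xy@z [-331.    -7.5]
9.98 31.94 A 420 xy@z [ -318.5 -1524.1]
244.94 28.55 A 412 xy@z [-613.  -445.6]
324.18 13.2 A 542 xy@z [-874.9 -109. ]
308.38 9.76 A 162 xy@z [-898.2 -194.9]
236.81 6.22 A 129 xy@z [-856.3 -567.3]
142.82 15.81 A 451 xy@z [-632.5 -991.6]
```

Call:
{"fn": "step_arm", "kwargs": {
  "deltas": [
    [38,-8,8,0,0,-0.12],
    [76,-16,18,0,0,-0.24],
    [114,-23,28,0,0,-0.36],
    [152,-31,39,0,0,-0.48],
    [190,-39,50,0,0,-0.6]
  ]
}}

```text
time: 1.92
tool_pos: [312.4, -418.2, 201.5]
tcp_rot: [3.141, 0.0, 0.871]
contact_force: [0.1, -1.3, 0.4]
grip_width: 91.8
```

Call:
{"fn": "step_arm", "kwargs": {
  "deltas": [
    [26,11,8,0,0,-0.12],
    [52,22,16,0,0,-0.24],
    [78,33,24,0,0,-0.36],
    [104,44,32,0,0,-0.48],
    [130,55,40,0,0,-0.6]
  ]
}}

```text
time: 2.33
tool_pos: [438.4, -354.8, 161.4]
tcp_rot: [3.141, 0.0, 1.472]
contact_force: [0.5, -0.6, 0.0]
grip_width: 91.6
```

Call:
{"fn": "step_arm", "kwargs": {
  "deltas": [
    [20,31,10,0,0,-0.09],
    [41,62,20,0,0,-0.186],
    [61,93,30,0,0,-0.186],
    [82,125,42,0,0,-0.186],
    [82,125,42,0,0,-0.186]
  ]
}}

```text
time: 2.75
tool_pos: [574.2, -282.7, 116.8]
tcp_rot: [-3.141, -0.003, 1.656]
contact_force: [-1.9, 1.3, 0.1]
grip_width: 91.6
```

```bash
cat > g.py <<'E'
from h import *
import sys
def go(tx,ty,tz,yaw=None):
    o=bot.get_obs();R=Ro.from_euler('xyz',o['tcp_rot'])
    d=R.inv().apply(np.array([tx,ty,tz])-o['tool_pos']);print('shift',d.round(1))
    if yaw is not None: print('turn',(R.inv()*Ro.from_euler('xyz',[np.pi,0,yaw])).as_rotvec().round(3))
if __name__=='__main__':
    state(); a=list(map(float,sys.argv[1:])); go(*a)
E
python3 - <<'E'
from g import *;from m import *
state();go(569.5,-287,46,1.652)
p=cap('top');q=cap('scene');
for n,i in (('top',p),('scene',q)):
    for c in ('cup_c','disc_c','spacer_a_c'):
        print(n,c,[(np.round(d['rect'],1).tolist(),round(d['p'],2)) for d in bot.boxes_of(c,i)][:4])
blobs(q,110,8,150,300)
E
```

```text
t 2.75 p [ 574.2 -282.7  116.8] r [-3.141e+00 -3.000e-03  1.656e+00] q [-0.58  0.67  1.35  0.    1.12 -0.66] F [-1.9  1.3  0.1] w 91.6
shift [-4.  -5.  70.7]
turn [-0.    -0.003  0.004]
top cup_c []
top disc_c [([416.0, 237.8, 13.6, 12.3], 0.58)]
top spacer_a_c []
scene cup_c [([169.8, 221.0, 16.5, 21.8], 0.61)]
scene disc_c [([191.4, 268.9, 23.1, 45.6], 0.27)]
scene spacer_a_c [([131.7, 218.4, 20.3, 17.3], 0.54)]
129.85 216.13 A 179 xy@z [ 580.7 -399.3]
168.17 217.49 A 253 xy@z [ 559.4 -294.6]
549.02 139.8 A 240 xy@z [-53.8 779.9]
541.11 139.99 A 250 xy@z [-46.5 754.6]
532.69 138.62 A 250 xy@z [-47.5 729.1]
524.58 137.84 A 247 xy@z [-45.4 703.9]
516.32 136.46 A 248 xy@z [-46.7 678.6]
10.48 127.76 A 295 xy@z [ 319.5 -999.8]
20.48 75.75 A 322 xy@z [   14.  -1201.6]
```

Call:
{"fn": "step_arm", "kwargs": {
  "deltas": [
    [-2,-3,30,0,0,0],
    [-2,-3,55,0,0,0],
    [-2,-3,55,0,0,0]
  ]
}}

```text
time: 3.4
tool_pos: [564.1, -288.6, 60.6]
tcp_rot: [-3.135, -0.005, 1.65]
contact_force: [-1.7, 0.5, -0.4]
grip_width: 91.6
```

```bash
python3 g.py 569.5 -287 46 1.652
```

```text
t 3.4 p [ 564.1 -288.6   60.6] r [-3.135 -0.005  1.65 ] q [-0.59  0.73  1.41 -0.    1.   -0.67] F [-1.7  0.5 -0.4] w 91.6
shift [ 1.1  5.6 14.5]
turn [-0.006 -0.005 -0.002]
```

Call:
{"fn": "step_arm", "kwargs": {
  "deltas": [
    [0,0,0,0,0,0],
    [0,0,0,0,0,0],
    [0,0,0,0,0,0]
  ]
}}

```text
time: 3.65
tool_pos: [568.1, -290.3, 66.8]
tcp_rot: [3.139, 0.002, 1.652]
contact_force: [0.1, 0.7, 0.3]
grip_width: 92.0
```

```bash
python3 g.py 569.5 -287 46 1.652
```

```text
t 3.65 p [ 568.1 -290.3   66.8] r [3.139e+00 2.000e-03 1.652e+00] q [-0.59  0.73  1.41 -0.    1.01 -0.67] F [0.1 0.7 0.3] w 92.0
shift [ 3.2  1.6 20.8]
turn [ 0.003  0.002 -0.   ]
```

Call:
{"fn": "step_arm", "kwargs": {
  "deltas": [
    [1,1,5,0,0,0],
    [3,2,10,0,0,0],
    [3,2,15,0,0,0],
    [3,2,18,0,0,0],
    [3,2,18,0,0,0]
  ]
}}

```text
time: 4.07
tool_pos: [568.5, -285.9, 45.6]
tcp_rot: [-3.14, -0.001, 1.652]
contact_force: [-0.3, -0.8, 0.5]
grip_width: 91.8
```

Call:
{"fn": "step_arm", "kwargs": {
  "deltas": [
    [0,0,0,0,0,0],
    [0,0,0,0,0,0],
    [0,0,0,0,0,0],
    [0,0,0,0,0,0]
  ]
}}

```text
time: 4.4
tool_pos: [569.1, -286.4, 46.9]
tcp_rot: [3.141, 0.0, 1.652]
contact_force: [0.0, -0.3, 0.3]
grip_width: 91.7
```

```bash
python3 g.py 569.5 -287 46 1.652; python3 -c "
from h import *
for _ in range(3): state()
i=cap('scene');cv2.imwrite('pics/g1.png',cv2.resize(i['color'][150:260,110:240,::-1],None,fx=5,fy=5,interpolation=cv2.INTER_CUBIC));state()"
```

```text
t 4.4 p [ 569.1 -286.4   46.9] r [3.141 0.    1.652] q [-0.59  0.75  1.42 -0.    0.97 -0.67] F [ 0.  -0.3  0.3] w 91.7
shift [-0.6  0.4  0.9]
turn [ 0.  0. -0.]
t 4.4 p [ 569.1 -286.4   46.9] r [3.141 0.    1.652] q [-0.59  0.75  1.42 -0.    0.97 -0.67] F [ 0.  -0.3  0.3] w 91.7
t 4.4 p [ 569.1 -286.4   46.9] r [3.141 0.    1.652] q [-0.59  0.75  1.42 -0.    0.97 -0.67] F [ 0.  -0.3  0.3] w 91.7
t 4.4 p [ 569.1 -286.4   46.9] r [3.141 0.    1.652] q [-0.59  0.75  1.42 -0.    0.97 -0.67] F [ 0.  -0.3  0.3] w 91.7
t 4.45 p [ 569.1 -286.4   46.9] r [3.141 0.    1.652] q [-0.59  0.75  1.42 -0.    0.97 -0.67] F [-0.4  0.6  0.4] w 92.2
```

View pics/g1.png

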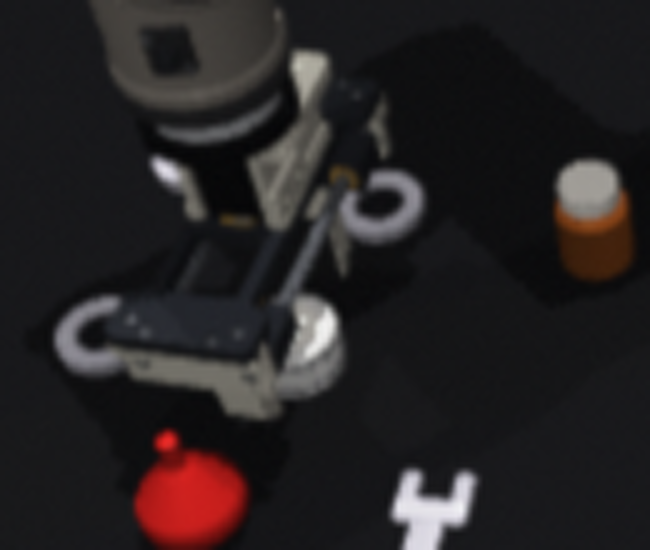

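The scene crop shows the open fingers straddling the cup, around (300,345) in the crop. Both spacers, the bulb and the jar are clear of the gripper.

Call:
{"fn": "step_arm", "kwargs": {
  "deltas": [
    [0,0,0,0,0,0],
    [0,0,0,0,0,0],
    [0,0,0,0,0,0],
    [0,0,0,0,0,0],
    [0,0,0,0,0,0]
  ],
  "fingers": 40
}}

```text
time: 4.87
tool_pos: [569.0, -286.3, 46.7]
tcp_rot: [-3.142, 0.0, 1.652]
contact_force: [0.6, -1.2, -0.2]
grip_width: 62.5
```

Call:
{"fn": "step_arm", "kwargs": {
  "deltas": [
    [0,0,0,0,0,0],
    [0,0,0,0,0,0],
    [0,0,0,0,0,0],
    [0,0,-15,0,0,0],
    [0,0,-40,0,0,0]
  ]
}}

```text
time: 5.28
tool_pos: [567.2, -285.2, 84.0]
tcp_rot: [-3.136, -0.004, 1.652]
contact_force: [-0.2, 0.4, -0.5]
grip_width: 49.0
```

```bash
python3 g.py 520.3 12.2 160 1.652
```

```text
t 5.28 p [ 567.2 -285.2   84. ] r [-3.136 -0.004  1.652] q [-0.59  0.7   1.39 -0.    1.05 -0.67] F [-0.2  0.4 -0.5] w 49.0
shift [300.5 -23.1 -74.6]
turn [-0.005 -0.004 -0.   ]
```

Call:
{"fn": "step_arm", "kwargs": {
  "deltas": [
    [0,0,-30,0,0,0],
    [20,0,-60,0,0,0],
    [55,-5,-73,0,0,0],
    [90,-8,-73,0,0,0],
    [125,-12,-73,0,0,0]
  ]
}}

```text
time: 5.7
tool_pos: [546.9, -161.9, 160.9]
tcp_rot: [3.139, 0.001, 1.651]
contact_force: [-0.1, -0.5, -1.3]
grip_width: 48.8
```

Call:
{"fn": "step_arm", "kwargs": {
  "deltas": [
    [35,-3,0,0,0,0],
    [70,-6,0,0,0,0],
    [105,-9,0,0,0,0],
    [140,-11,0,0,0,0],
    [162,-12,0,0,0,0]
  ]
}}

```text
time: 6.12
tool_pos: [520.7, 0.8, 159.7]
tcp_rot: [-3.141, -0.001, 1.653]
contact_force: [0.3, 0.0, -1.2]
grip_width: 48.9
```

Call:
{"fn": "step_arm", "kwargs": {
  "deltas": [
    [8,0,0,0,0,0],
    [14,0,0,0,0,0],
    [14,0,0,0,0,0],
    [14,0,0,0,0,0],
    [14,0,0,0,0,0]
  ]
}}

```text
time: 6.53
tool_pos: [521.0, 10.5, 159.6]
tcp_rot: [3.142, 0.0, 1.65]
contact_force: [0.0, 0.0, -1.5]
grip_width: 48.9
```

Call:
{"fn": "step_arm", "kwargs": {
  "deltas": [
    [0,0,0,0,0,0],
    [0,0,0,0,0,0],
    [0,0,0,0,0,0],
    [0,0,0,0,0,0],
    [0,0,0,0,0,0]
  ]
}}

```text
time: 6.95
tool_pos: [520.7, 11.5, 159.7]
tcp_rot: [-3.142, 0.0, 1.651]
contact_force: [-0.0, 0.2, -1.1]
grip_width: 48.6
```

```bash
python3 g.py 520.3 12.2 150 1.652;python3 -c "
from h import *
i=cap('scene');cv2.imwrite('pics/g2.png',cv2.resize(i['color'][100:260,220:350,::-1],None,fx=4,fy=4,interpolation=cv2.INTER_CUBIC))"
```

```text
t 6.95 p [520.7  11.5 159.7] r [-3.142  0.     1.651] q [-0.13  0.43  1.67 -0.    1.05 -0.21] F [-0.   0.2 -1.1] w 48.6
shift [ 0.7 -0.4  9.7]
turn [-0.     0.    -0.001]
```

View pics/g2.png

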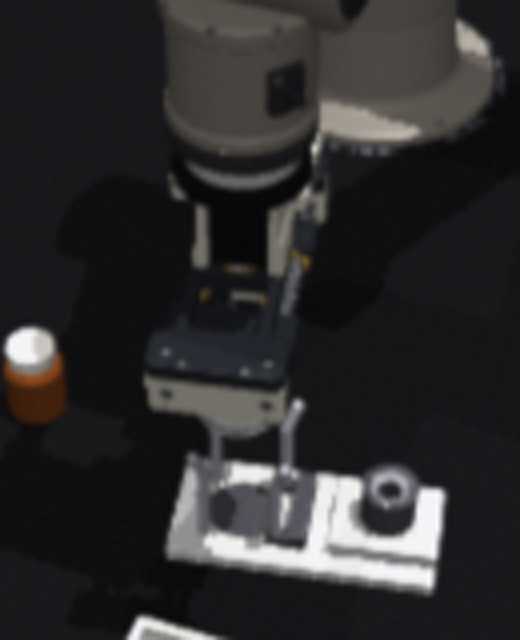

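Call:
{"fn": "step_arm", "kwargs": {
  "deltas": [
    [1,0,10,0,0,0],
    [2,0,20,0,0,0],
    [2,0,30,0,0,0],
    [2,0,37,0,0,0],
    [2,0,37,0,0,0]
  ]
}}

```text
time: 7.42
tool_pos: [519.3, 13.9, 120.4]
tcp_rot: [-3.138, -0.001, 1.652]
contact_force: [-0.7, -0.5, -1.5]
grip_width: 48.9
```

Call:
{"fn": "step_arm", "kwargs": {
  "deltas": [
    [0,0,6,0,0,0],
    [0,0,12,0,0,0],
    [0,0,18,0,0,0],
    [0,0,24,0,0,0],
    [0,0,24,0,0,0]
  ]
}}

```text
time: 7.83
tool_pos: [519.8, 13.8, 97.4]
tcp_rot: [-3.14, -0.0, 1.652]
contact_force: [0.4, 0.0, -1.2]
grip_width: 48.9
```

```bash
python3 g.py 520.3 12.2 59.5 1.652
```

```text
t 7.83 p [519.8  13.8  97.4] r [-3.14  -0.     1.652] q [-0.12  0.51  1.73 -0.    0.9  -0.2 ] F [ 0.4  0.  -1.2] w 48.9
shift [-1.6  0.4 37.9]
turn [-0.002 -0.    -0.   ]
```

Call:
{"fn": "step_arm", "kwargs": {
  "deltas": [
    [0,0,7,0,0,0],
    [0,0,14,0,0,0],
    [0,0,21,0,0,0],
    [0,0,28,0,0,0],
    [0,0,33,0,0,0]
  ]
}}

```text
time: 8.25
tool_pos: [520.2, 13.8, 64.7]
tcp_rot: [-3.141, -0.0, 1.652]
contact_force: [0.0, -0.4, -1.4]
grip_width: 48.9
```

Call:
{"fn": "step_arm", "kwargs": {
  "deltas": [
    [0,0,2,0,0,0],
    [0,0,4,0,0,0],
    [0,0,4,0,0,0],
    [0,0,4,0,0,0]
  ]
}}

```text
time: 8.58
tool_pos: [520.7, 13.7, 61.8]
tcp_rot: [3.141, 0.0, 1.652]
contact_force: [-0.8, -0.4, -0.4]
grip_width: 48.9
```

```bash
python3 g.py 520.3 12.2 59 1.652
```

```text
t 8.58 p [520.7  13.7  61.8] r [3.141 0.    1.652] q [-0.12  0.57  1.76 -0.    0.81 -0.2 ] F [-0.8 -0.4 -0.4] w 48.9
shift [-1.5 -0.5  2.8]
turn [ 0.  0. -0.]
```

Call:
{"fn": "step_arm", "kwargs": {
  "deltas": [
    [0,0,1,0,0,0],
    [0,0,2,0,0,0],
    [0,0,2,0,0,0]
  ]
}}

```text
time: 8.83
tool_pos: [520.5, 13.7, 59.7]
tcp_rot: [3.142, 0.0, 1.652]
contact_force: [-0.4, -0.3, -1.4]
grip_width: 48.6
```

Call:
{"fn": "step_arm", "kwargs": {
  "deltas": [
    [0,0,0,0,0,0],
    [0,0,0,0,0,0],
    [0,0,0,0,0,0],
    [0,0,0,0,0,0],
    [0,0,0,0,0,0]
  ],
  "fingers": 75
}}

```text
time: 9.25
tool_pos: [520.6, 13.7, 59.8]
tcp_rot: [3.141, 0.0, 1.652]
contact_force: [-0.0, 0.3, 0.0]
grip_width: 73.9
```

Call:
{"fn": "step_arm", "kwargs": {
  "deltas": [
    [0,0,-15,0,0,0],
    [0,0,-35,0,0,0],
    [0,0,-65,0,0,0],
    [0,0,-95,0,0,0],
    [0,0,-95,0,0,0]
  ],
  "fingers": 91
}}

```text
time: 9.67
tool_pos: [523.4, 13.5, 160.2]
tcp_rot: [3.132, 0.002, 1.652]
contact_force: [0.9, -0.7, 0.1]
grip_width: 90.8
```

```bash
python3 - <<'E'
from g import *; from m import *
state(); go(451,-290.7,150,1.652); go(580.4,-399.7,150)
p=cap('top');blobs(p,110,6,60,300);i=cap('scene');blobs(i,110,6,60,300)
cv2.imwrite('pics/g3.png',cv2.resize(i['color'][170:260,250:350,::-1],None,fx=6,fy=6,interpolation=cv2.INTER_CUBIC))
E
```

```text
t 9.67 p [523.4  13.5 160.2] r [3.132e+00 2.000e-03 1.652e+00] q [-0.12  0.43  1.67 -0.    1.04 -0.2 ] F [ 0.9 -0.7  0.1] w 90.8
shift [-297.3  -97.     9.8]
turn [ 0.01   0.002 -0.   ]
shift [-416.4   23.2   11.3]
312.57 409.87 A 178 xy@z [-59.3 -85.6]
49.41 386.43 A 352 xy@z [ 24.  703.4]
41.1 386.54 A 342 xy@z [ 24.1 728.9]
32.94 387.15 A 340 xy@z [ 22.7 754. ]
24.69 387.76 A 344 xy@z [ 21.3 779.3]
57.64 386.01 A 359 xy@z [ 24.8 678.2]
412.06 236.83 A 233 xy@z [ 443.  -413.3]
331.07 235.26 A 136 xy@z [ 455.3 -162.7]
372.48 235.4 A 241 xy@z [ 451.  -290.9]
404.77 193.1 A 229 xy@z [ 580.7 -399.9]
154.42 173.37 A 297 xy@z [668.1 389.3]
330.92 163.06 A 323 xy@z [ 684.1 -172.5]
279.91 221.42 A 247 xy@z [496.7   5.5]
130.02 216.06 A 221 xy@z [ 578.9 -400.3]
274.81 201.14 A 94 xy@z [427.9 -26.8]
185.57 190.09 A 187 xy@z [ 449.  -291.3]
227.0 187.22 A 117 xy@z [ 408.5 -177.3]
148.84 180.36 A 171 xy@z [ 438.1 -414.8]
310.66 130.41 A 161 xy@z [82.9  9.3]
549.02 139.8 A 240 xy@z [-56.7 781.4]
541.11 139.99 A 250 xy@z [-49.4 756. ]
532.76 138.78 A 251 xy@z [-49.6 730.6]
524.6 137.81 A 248 xy@z [-48.6 705.3]
516.32 136.46 A 248 xy@z [-49.6 679.9]
10.86 128.07 A 286 xy@z [  318.6 -1000.2]
20.48 75.68 A 322 xy@z [   10.8 -1205.3]
320.83 43.14 A 155 xy@z [-554.5  -69. ]
268.31 34.39 A 150 xy@z [-583.5 -322.2]
328.19 5.12 A 96 xy@z [-985.7 -106.6]
```

View pics/g3.png

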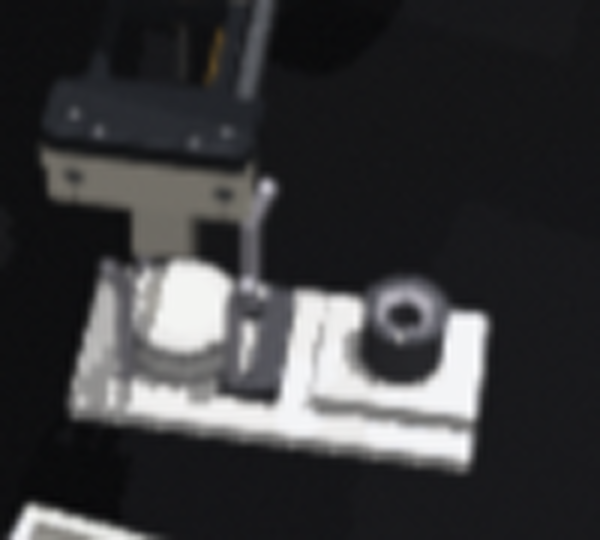

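Call:
{"fn": "step_arm", "kwargs": {
  "deltas": [
    [-20,-6,0,0,0,0],
    [-55,-18,0,0,0,0],
    [-92,-30,0,0,0,0],
    [-130,-42,0,0,0,0],
    [-168,-54,0,0,0,0]
  ]
}}

```text
time: 10.18
tool_pos: [478.9, -159.1, 153.3]
tcp_rot: [-3.139, -0.001, 1.653]
contact_force: [1.0, 0.5, -0.0]
grip_width: 91.0
```

Call:
{"fn": "step_arm", "kwargs": {
  "deltas": [
    [-33,-10,10,0,0,0],
    [-66,-20,25,0,0,0],
    [-98,-31,45,0,0,0],
    [-120,-38,65,0,0,0],
    [-130,-41,80,0,0,0]
  ]
}}

```text
time: 10.6
tool_pos: [448.0, -293.2, 71.8]
tcp_rot: [-3.139, -0.002, 1.649]
contact_force: [-0.7, 0.2, -0.0]
grip_width: 91.0
```

Call:
{"fn": "step_arm", "kwargs": {
  "deltas": [
    [0,0,10,0,0,0],
    [0,0,20,0,0,0],
    [0,0,30,0,0,0],
    [0,0,37,0,0,0],
    [0,0,37,0,0,0]
  ]
}}

```text
time: 11.02
tool_pos: [449.7, -289.4, 36.4]
tcp_rot: [-3.14, -0.002, 1.653]
contact_force: [0.5, 0.5, -0.2]
grip_width: 90.9
```

Call:
{"fn": "step_arm", "kwargs": {
  "deltas": [
    [0,0,0,0,0,0],
    [0,0,0,0,0,0],
    [0,0,0,0,0,0],
    [0,0,0,0,0,0],
    [0,0,0,0,0,0]
  ]
}}

```text
time: 11.43
tool_pos: [450.2, -291.1, 38.2]
tcp_rot: [3.141, 0.001, 1.652]
contact_force: [0.9, -0.6, -0.0]
grip_width: 91.1
```

```bash
python3 g.py 450.5 -291 27.5 1.652
```

```text
t 11.43 p [ 450.2 -291.1   38.2] r [3.141e+00 1.000e-03 1.652e+00] q [-0.72  0.62  1.74 -0.    0.78 -0.8 ] F [ 0.9 -0.6 -0. ] w 91.1
shift [ 0.1  0.3 10.7]
turn [ 0.001  0.001 -0.   ]
```

Call:
{"fn": "step_arm", "kwargs": {
  "deltas": [
    [0,0,5,0,0,0],
    [0,0,10.5,0,0,0],
    [0,0,10.5,0,0,0],
    [0,0,10.5,0,0,0]
  ]
}}

```text
time: 11.77
tool_pos: [449.6, -290.7, 26.6]
tcp_rot: [-3.141, -0.001, 1.652]
contact_force: [0.0, 1.2, -0.2]
grip_width: 90.8
```

Call:
{"fn": "step_arm", "kwargs": {
  "deltas": [
    [0,0,0,0,0,0],
    [0,0,0,0,0,0],
    [0,0,0,0,0,0],
    [0,0,0,0,0,0],
    [0,0,0,0,0,0]
  ],
  "fingers": 40
}}

```text
time: 12.18
tool_pos: [450.0, -291.0, 27.3]
tcp_rot: [3.141, 0.0, 1.652]
contact_force: [0.9, 0.3, 0.3]
grip_width: 62.3
```

Call:
{"fn": "step_arm", "kwargs": {
  "deltas": [
    [0,0,0,0,0,0],
    [0,0,0,0,0,0],
    [0,0,0,0,0,0],
    [0,0,0,0,0,0],
    [0,0,0,0,0,0]
  ]
}}

```text
time: 12.6
tool_pos: [450.0, -291.0, 27.3]
tcp_rot: [3.141, 0.0, 1.652]
contact_force: [-0.1, -0.2, 0.6]
grip_width: 48.6
```

Call:
{"fn": "step_arm", "kwargs": {
  "deltas": [
    [0,0,-15,0,0,0],
    [0,0,-40,0,0,0],
    [0,0,-70,0,0,0],
    [0,0,-95,0,0,0],
    [0,0,-110,0,0,0]
  ]
}}

```text
time: 13.02
tool_pos: [450.6, -291.5, 139.9]
tcp_rot: [3.139, 0.002, 1.652]
contact_force: [0.6, -0.6, -0.6]
grip_width: 48.7
```

```bash
python3 g.py 520.3 13.5 137.5 1.652; python3 -c "
from h import *
i=cap('scene');cv2.imwrite('pics/g4.png',cv2.resize(i['color'][110:240,130:260,::-1],None,fx=4,fy=4,interpolation=cv2.INTER_CUBIC))"
```

```text
t 13.02 p [ 450.6 -291.5  139.9] r [3.139e+00 2.000e-03 1.652e+00] q [-0.72  0.48  1.65 -0.    1.01 -0.8 ] F [ 0.6 -0.6 -0.6] w 48.7
shift [298.4  94.1   1.9]
turn [ 0.002  0.002 -0.   ]
```

View pics/g4.png

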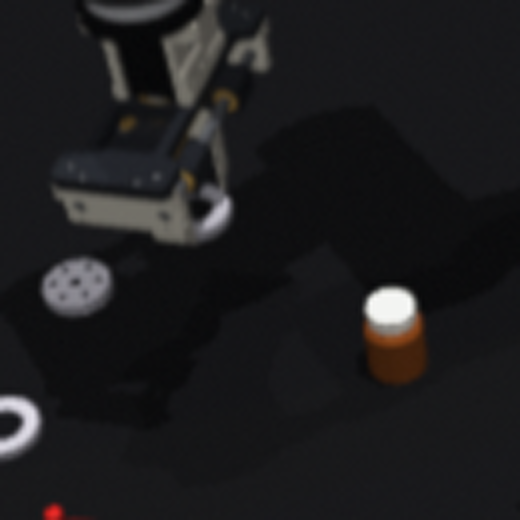

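Call:
{"fn": "step_arm", "kwargs": {
  "deltas": [
    [20,6,-5,0,0,0],
    [55,18,-10,0,0,0],
    [92,29,-10,0,0,0],
    [130,41,-10,0,0,0],
    [168,53,-10,0,0,0]
  ]
}}

```text
time: 13.48
tool_pos: [488.9, -117.6, 146.6]
tcp_rot: [-3.141, -0.0, 1.651]
contact_force: [1.0, 0.7, -0.8]
grip_width: 48.7
```

Call:
{"fn": "step_arm", "kwargs": {
  "deltas": [
    [37,12,0,0,0,0],
    [74,24,0,0,0,0],
    [105,33,0,0,0,0],
    [122,39,0,0,0,0],
    [130,41,0,0,0,0]
  ]
}}

```text
time: 13.9
tool_pos: [519.5, 16.3, 146.5]
tcp_rot: [-3.141, -0.0, 1.655]
contact_force: [-0.3, 1.0, -0.5]
grip_width: 49.0
```

Call:
{"fn": "step_arm", "kwargs": {
  "deltas": [
    [0,0,0,0,0,0],
    [0,0,0,0,0,0],
    [0,0,0,0,0,0],
    [0,0,10,0,0,0],
    [0,0,15,0,0,0]
  ]
}}

```text
time: 14.32
tool_pos: [519.1, 12.5, 131.2]
tcp_rot: [-3.141, 0.0, 1.65]
contact_force: [-0.2, -0.6, -1.5]
grip_width: 48.6
```

Call:
{"fn": "step_arm", "kwargs": {
  "deltas": [
    [0,0,7,0,0,0],
    [0,0,14,0,0,0],
    [0,0,21,0,0,0],
    [0,0,28,0,0,0],
    [0,0,28,0,0,0]
  ]
}}

```text
time: 14.73
tool_pos: [518.6, 13.7, 102.5]
tcp_rot: [-3.139, -0.0, 1.652]
contact_force: [-0.3, 0.0, -0.2]
grip_width: 48.9
```

```bash
python3 g.py 520.3 13.5 70 1.652
```

```text
t 14.73 p [518.6  13.7 102.5] r [-3.139 -0.     1.652] q [-0.12  0.5   1.73 -0.    0.91 -0.2 ] F [-0.3  0.  -0.2] w 48.9
shift [-0.4  1.7 32.5]
turn [-0.003 -0.    -0.   ]
```

Call:
{"fn": "step_arm", "kwargs": {
  "deltas": [
    [0,1,7,0,0,0],
    [0,1,14,0,0,0],
    [0,1,21,0,0,0],
    [0,1,28,0,0,0],
    [0,1,32,0,0,0]
  ]
}}

```text
time: 15.15
tool_pos: [520.1, 13.8, 71.1]
tcp_rot: [-3.14, -0.0, 1.652]
contact_force: [-0.2, 0.0, -0.6]
grip_width: 48.3
```

Call:
{"fn": "step_arm", "kwargs": {
  "deltas": [
    [0,0,0,0,0,0],
    [0,0,0,0,0,0],
    [0,0,0,0,0,0],
    [0,0,0,0,0,0]
  ]
}}

```text
time: 15.48
tool_pos: [520.8, 13.7, 72.6]
tcp_rot: [3.141, 0.0, 1.652]
contact_force: [-0.1, 0.0, -1.3]
grip_width: 48.5
```

```bash
python3 g.py 520.3 13.5 69.5 1.652
```

```text
t 15.48 p [520.8  13.7  72.6] r [3.141 0.    1.652] q [-0.12  0.55  1.76 -0.    0.84 -0.2 ] F [-0.1  0.  -1.3] w 48.5
shift [-0.2 -0.5  3.1]
turn [ 0.001  0.    -0.   ]
```

Call:
{"fn": "step_arm", "kwargs": {
  "deltas": [
    [0,0,1.5,0,0,0],
    [0,0,2.7,0,0,0],
    [0,0,2.7,0,0,0]
  ]
}}

```text
time: 15.73
tool_pos: [520.4, 13.7, 69.4]
tcp_rot: [-3.141, 0.0, 1.652]
contact_force: [0.3, 0.8, -0.2]
grip_width: 48.3
```

Call:
{"fn": "step_arm", "kwargs": {
  "deltas": [
    [0,0,0,0,0,0],
    [0,0,0,0,0,0],
    [0,0,0,0,0,0],
    [0,0,0,0,0,0],
    [0,0,0,0,0,0]
  ],
  "fingers": 75
}}

```text
time: 16.15
tool_pos: [520.6, 13.7, 69.6]
tcp_rot: [3.141, 0.0, 1.652]
contact_force: [-0.7, 0.5, -0.7]
grip_width: 73.8
```

Call:
{"fn": "step_arm", "kwargs": {
  "deltas": [
    [0,0,-15,0,0,0],
    [0,0,-40,0,0,0],
    [0,0,-70,0,0,0],
    [-15,0,-85,0,0,0],
    [-40,0,-85,0,0,0]
  ],
  "fingers": 91
}}

```text
time: 16.57
tool_pos: [525.6, -25.2, 158.4]
tcp_rot: [3.135, 0.001, 1.655]
contact_force: [1.1, 0.1, 0.0]
grip_width: 91.1
```

Call:
{"fn": "step_arm", "kwargs": {
  "deltas": [
    [-38,3,0,0,0,0],
    [-76,6,0,0,0,0],
    [-114,9,0,0,0,0],
    [-152,12,0,0,0,0],
    [-190,15,0,0,0,0]
  ]
}}

```text
time: 16.98
tool_pos: [554.0, -216.1, 154.6]
tcp_rot: [3.141, 0.0, 1.652]
contact_force: [0.8, -0.6, 0.1]
grip_width: 91.2
```

Call:
{"fn": "step_arm", "kwargs": {
  "deltas": [
    [-38,3,10,0,0,0],
    [-76,6,25,0,0,0],
    [-114,9,45,0,0,0],
    [-150,11,65,0,0,0],
    [-177,11,80,0,0,0]
  ]
}}

```text
time: 17.4
tool_pos: [578.9, -392.5, 72.6]
tcp_rot: [-3.141, -0.0, 1.651]
contact_force: [-0.7, 0.7, -0.5]
grip_width: 91.2
```

Call:
{"fn": "step_arm", "kwargs": {
  "deltas": [
    [-7,0,8,0,0,0],
    [-10,0,16,0,0,0],
    [-10,0,24,0,0,0],
    [-10,0,32,0,0,0],
    [-10,0,36,0,0,0]
  ]
}}

```text
time: 17.82
tool_pos: [580.3, -397.9, 37.9]
tcp_rot: [-3.141, -0.001, 1.653]
contact_force: [-0.5, 0.6, 0.6]
grip_width: 90.6
```

Call:
{"fn": "step_arm", "kwargs": {
  "deltas": [
    [0,0,0,0,0,0],
    [0,0,0,0,0,0],
    [0,0,0,0,0,0],
    [0,0,0,0,0,0],
    [0,0,0,0,0,0]
  ]
}}

```text
time: 18.23
tool_pos: [580.5, -399.8, 39.3]
tcp_rot: [3.141, 0.001, 1.652]
contact_force: [0.9, 0.7, 0.6]
grip_width: 90.9
```

```bash
python3 -c "
from g import *; from m import *
state();go(580,-400,27.5,1.652)
p=cap('top');blobs(p,110,6,60,300);print();i=cap('scene');blobs(i,110,6,60,300)" | grep -v 'xy@z \[ *-\?[0-9]\{1,2\}\.'
```

```text
t 18.23 p [ 580.5 -399.8   39.3] r [3.141e+00 1.000e-03 1.652e+00] q [-0.71  0.87  1.19 -0.    1.09 -0.79] F [0.9 0.7 0.6] w 90.9
shift [-0.2 -0.5 11.8]
turn [0.001 0.001 0.   ]
154.49 173.4 A 295 xy@z [668.  389.1]
330.9 163.03 A 322 xy@z [ 684.2 -172.5]

227.67 187.5 A 115 xy@z [ 409.1 -175. ]
150.2 180.9 A 101 xy@z [ 439.2 -409.8]
10.56 127.83 A 294 xy@z [  317.7 -1002.1]
```

Call:
{"fn": "step_arm", "kwargs": {
  "deltas": [
    [0,0,6,0,0,0],
    [0,0,11.8,0,0,0],
    [0,0,11.8,0,0,0],
    [0,0,11.8,0,0,0]
  ]
}}

```text
time: 18.67
tool_pos: [579.9, -399.6, 25.9]
tcp_rot: [-3.141, -0.001, 1.652]
contact_force: [-0.4, 0.1, 0.8]
grip_width: 91.0
```

Call:
{"fn": "step_arm", "kwargs": {
  "deltas": [
    [0,0,0,0,0,0],
    [0,0,0,0,0,0],
    [0,0,0,0,0,0],
    [0,0,0,0,0,0],
    [0,0,0,0,0,0]
  ],
  "fingers": 40
}}

```text
time: 19.08
tool_pos: [580.2, -399.8, 26.8]
tcp_rot: [3.142, 0.0, 1.652]
contact_force: [-0.5, 0.1, -0.2]
grip_width: 62.3
```

Call:
{"fn": "step_arm", "kwargs": {
  "deltas": [
    [0,0,0,0,0,0],
    [0,0,0,0,0,0],
    [0,0,0,0,0,0],
    [0,0,0,0,0,0],
    [0,0,0,0,0,0]
  ]
}}

```text
time: 19.5
tool_pos: [580.2, -399.8, 26.8]
tcp_rot: [3.142, 0.0, 1.652]
contact_force: [-0.8, -0.5, 0.1]
grip_width: 48.9
```

Call:
{"fn": "step_arm", "kwargs": {
  "deltas": [
    [0,0,-15,0,0,0],
    [0,0,-40,0,0,0],
    [0,0,-75,0,0,0],
    [15,0,-108,0,0,0],
    [37,0,-118,0,0,0]
  ]
}}

```text
time: 19.92
tool_pos: [578.7, -365.7, 150.5]
tcp_rot: [3.135, 0.007, 1.65]
contact_force: [0.1, 0.5, 0.3]
grip_width: 48.9
```

Call:
{"fn": "step_arm", "kwargs": {
  "deltas": [
    [38,-3,0,0,0,0],
    [76,-6,0,0,0,0],
    [114,-9,0,0,0,0],
    [152,-12,0,0,0,0],
    [190,-15,0,0,0,0]
  ]
}}

```text
time: 20.33
tool_pos: [546.2, -173.0, 144.8]
tcp_rot: [3.141, 0.0, 1.651]
contact_force: [1.4, 0.6, -0.8]
grip_width: 48.9
```

Call:
{"fn": "step_arm", "kwargs": {
  "deltas": [
    [38,-3,0,0,0,0],
    [76,-6,0,0,0,0],
    [114,-8,0,0,0,0],
    [150,-10,0,0,0,0],
    [180,-11,0,0,0,0]
  ]
}}

```text
time: 20.75
tool_pos: [520.5, 6.1, 144.9]
tcp_rot: [-3.141, -0.0, 1.652]
contact_force: [-0.0, -0.5, -0.9]
grip_width: 48.7
```

Call:
{"fn": "step_arm", "kwargs": {
  "deltas": [
    [8,0,0,0,0,0],
    [10,0,0,0,0,0],
    [10,0,0,0,0,0],
    [10,0,0,0,0,0],
    [10,0,0,0,0,0]
  ]
}}

```text
time: 21.17
tool_pos: [520.9, 12.4, 144.6]
tcp_rot: [3.141, 0.0, 1.65]
contact_force: [0.0, 0.6, -0.3]
grip_width: 48.7
```

```bash
python3 g.py 520.3 13.5 103 1.652
```

```text
t 21.17 p [520.9  12.4 144.6] r [3.141 0.    1.65 ] q [-0.12  0.45  1.69 -0.    1.01 -0.2 ] F [ 0.   0.6 -0.3] w 48.7
shift [ 1.2 -0.5 41.6]
turn [ 0.     0.    -0.002]
```

Call:
{"fn": "step_arm", "kwargs": {
  "deltas": [
    [0.6,-0.2,8,0,0,0],
    [0.6,-0.2,16,0,0,0],
    [0.6,-0.2,24,0,0,0],
    [0.6,-0.2,32,0,0,0],
    [0.6,-0.2,40,0,0,0]
  ]
}}

```text
time: 21.58
tool_pos: [520.0, 14.2, 103.4]
tcp_rot: [-3.141, -0.0, 1.651]
contact_force: [-0.8, 0.7, -0.5]
grip_width: 48.6
```

Call:
{"fn": "step_arm", "kwargs": {
  "deltas": [
    [0,0,7,0,0,0],
    [0,0,14,0,0,0],
    [0,0,20,0,0,0],
    [0,0,24,0,0,0],
    [0,0,24,0,0,0]
  ]
}}

```text
time: 22.0
tool_pos: [519.9, 14.4, 79.8]
tcp_rot: [-3.14, -0.0, 1.652]
contact_force: [0.0, 0.1, -0.6]
grip_width: 49.1
```

Call:
{"fn": "step_arm", "kwargs": {
  "deltas": [
    [0,0,0,0,0,0],
    [0,0,0,0,0,0],
    [0,0,0,0,0,0],
    [0,0,0,0,0,0]
  ]
}}

```text
time: 22.33
tool_pos: [520.5, 14.3, 81.1]
tcp_rot: [3.141, 0.0, 1.652]
contact_force: [-0.5, -0.6, -0.1]
grip_width: 48.9
```

```bash
python3 g.py 520.3 13.5 77.3 1.652
```

```text
t 22.33 p [520.5  14.3  81.1] r [3.141 0.    1.652] q [-0.12  0.54  1.75 -0.    0.86 -0.2 ] F [-0.5 -0.6 -0.1] w 48.9
shift [-0.8 -0.3  3.8]
turn [ 0.001  0.    -0.   ]
```

Call:
{"fn": "step_arm", "kwargs": {
  "deltas": [
    [0,0,1.5,0,0,0],
    [0,0,3.5,0,0,0],
    [0,0,3.5,0,0,0]
  ]
}}

```text
time: 22.58
tool_pos: [520.1, 14.3, 76.9]
tcp_rot: [-3.141, 0.0, 1.652]
contact_force: [-0.4, -1.1, -0.5]
grip_width: 48.6
```

Call:
{"fn": "step_arm", "kwargs": {
  "deltas": [
    [0,0,0,0,0,0],
    [0,0,0,0,0,0],
    [0,0,0,0,0,0],
    [0,0,0,0,0,0],
    [0,0,0,0,0,0]
  ],
  "fingers": 75
}}

```text
time: 23.0
tool_pos: [520.3, 14.3, 77.3]
tcp_rot: [3.141, 0.0, 1.652]
contact_force: [-0.6, 0.1, 0.3]
grip_width: 73.9
```

Call:
{"fn": "step_arm", "kwargs": {
  "deltas": [
    [0,0,-15,0,0,0],
    [0,0,-40,0,0,0],
    [0,0,-70,0,0,0],
    [-15,-4,-78,0,0,0],
    [-40,-10,-78,0,0,0]
  ],
  "fingers": 91
}}

```text
time: 23.42
tool_pos: [515.2, -25.4, 158.2]
tcp_rot: [3.136, 0.001, 1.655]
contact_force: [0.2, -0.6, 0.2]
grip_width: 90.4
```

Call:
{"fn": "step_arm", "kwargs": {
  "deltas": [
    [-38,-10,0,0,0,0],
    [-76,-20,0,0,0,0],
    [-114,-30,0,0,0,0],
    [-152,-40,0,0,0,0],
    [-188,-50,0,0,0,0]
  ]
}}

```text
time: 23.83
tool_pos: [478.3, -219.7, 155.4]
tcp_rot: [3.141, 0.0, 1.652]
contact_force: [0.9, -0.8, -0.3]
grip_width: 91.2
```

```bash
python3 -c "
from g import *; from m import *
state();go(442.3,-412.2,75,1.652)
p=cap('top');blobs(p,110,10,60,300);print();i=cap('scene');blobs(i,110,8,60,300)
cv2.imwrite('pics/g5.png',cv2.resize(i['color'][160:260,120:340,::-1],None,fx=3.6,fy=3.6,interpolation=cv2.INTER_CUBIC))
" | grep -v 'xy@z \[ *-\?[0-9]\{1,2\}\.'
```

```text
t 23.83 p [ 478.3 -219.7  155.4] r [3.141 0.    1.652] q [-0.58  0.44  1.66 -0.    1.04 -0.66] F [ 0.9 -0.8 -0.3] w 91.2
shift [-188.9  -51.5   80.5]
turn [ 0.  0. -0.]
396.79 245.94 A 141 xy@z [ 416.2 -363. ]
154.42 173.37 A 297 xy@z [667.2 388.1]
330.9 163.03 A 322 xy@z [ 683.2 -172. ]

227.37 187.23 A 126 xy@z [ 410.  -175.4]
148.79 180.39 A 170 xy@z [ 440.  -413.5]
10.7 127.9 A 287 xy@z [ 320.  -998.5]
248.01 29.7 A 313 xy@z [-604.5 -427.7]
208.55 30.28 A 128 xy@z [-554.9 -608.1]
202.56 14.96 A 103 xy@z [-711.9 -701.1]
307.55 13.36 A 222 xy@z [-853.4 -190.2]
```

View pics/g5.png

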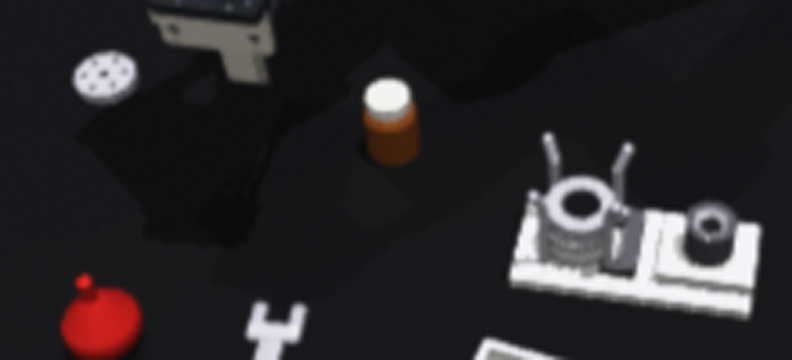

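The cup and both spacers are stacked level in the pocket, with the top ring at crop (580,205). The disc is still at (105,75) in the crop.

Call:
{"fn": "step_arm", "kwargs": {
  "deltas": [
    [-38,-10,5,0,0,0],
    [-76,-20,15,0,0,0],
    [-114,-30,35,0,0,0],
    [-152,-41,60,0,0,0],
    [-178,-48,80,0,0,0]
  ]
}}

```text
time: 24.35
tool_pos: [445.6, -400.6, 75.1]
tcp_rot: [3.14, 0.002, 1.652]
contact_force: [0.4, -1.0, 0.5]
grip_width: 91.0
```

Call:
{"fn": "step_arm", "kwargs": {
  "deltas": [
    [-7,-2,8,0,0,0],
    [-11,-3.5,16,0,0,0],
    [-11,-3.5,24,0,0,0],
    [-11,-3.5,32,0,0,0],
    [-11,-3.5,36,0,0,0]
  ]
}}

```text
time: 24.77
tool_pos: [443.4, -408.5, 38.8]
tcp_rot: [-3.141, -0.001, 1.653]
contact_force: [0.3, -0.6, 0.6]
grip_width: 91.1
```

Call:
{"fn": "step_arm", "kwargs": {
  "deltas": [
    [0,0,0,0,0,0],
    [0,0,0,0,0,0],
    [0,0,0,0,0,0],
    [0,0,0,0,0,0],
    [0,0,0,0,0,0]
  ]
}}

```text
time: 25.18
tool_pos: [443.2, -410.4, 39.8]
tcp_rot: [3.141, 0.001, 1.652]
contact_force: [0.0, -0.1, -0.9]
grip_width: 90.9
```

```bash
python3 g.py 442 -412.3 29 1.652
```

```text
t 25.18 p [ 443.2 -410.4   39.8] r [3.141e+00 1.000e-03 1.652e+00] q [-0.87  0.71  1.53 -0.    0.9  -0.96] F [ 0.  -0.1 -0.9] w 90.9
shift [-1.8 -1.4 10.8]
turn [0.001 0.001 0.   ]
```

Call:
{"fn": "step_arm", "kwargs": {
  "deltas": [
    [-1.8,-1.4,5,0,0,0],
    [-1.8,-1.4,10.8,0,0,0],
    [-1.8,-1.4,10.8,0,0,0],
    [-1.8,-1.4,10.8,0,0,0]
  ]
}}

```text
time: 25.52
tool_pos: [441.3, -412.0, 27.7]
tcp_rot: [-3.141, -0.001, 1.652]
contact_force: [-0.7, -0.0, 0.0]
grip_width: 91.1
```

Call:
{"fn": "step_arm", "kwargs": {
  "deltas": [
    [0,0,0,0,0,0],
    [0,0,0,0,0,0],
    [0,0,0,0,0,0],
    [0,0,0,0,0,0],
    [0,0,0,0,0,0]
  ],
  "fingers": 40
}}

```text
time: 25.93
tool_pos: [441.7, -412.3, 28.6]
tcp_rot: [3.141, 0.0, 1.652]
contact_force: [0.3, 0.1, 0.2]
grip_width: 62.4
```

Call:
{"fn": "step_arm", "kwargs": {
  "deltas": [
    [0,0,0,0,0,0],
    [0,0,0,0,0,0],
    [0,0,0,0,0,0],
    [0,0,0,0,0,0],
    [0,0,0,0,0,0]
  ]
}}

```text
time: 26.35
tool_pos: [441.7, -412.2, 28.5]
tcp_rot: [3.141, 0.0, 1.652]
contact_force: [-0.6, -0.6, 0.8]
grip_width: 48.7
```

Call:
{"fn": "step_arm", "kwargs": {
  "deltas": [
    [0,0,-15,0,0,0],
    [0,0,-40,0,0,0],
    [0,0,-75,0,0,0],
    [15,4,-108,0,0,0],
    [38,10,-118,0,0,0]
  ]
}}

```text
time: 26.77
tool_pos: [449.7, -376.5, 151.3]
tcp_rot: [3.137, 0.007, 1.649]
contact_force: [1.2, 0.0, -1.1]
grip_width: 48.9
```

Call:
{"fn": "step_arm", "kwargs": {
  "deltas": [
    [38,10,0,0,0,0],
    [76,20,0,0,0,0],
    [114,30,0,0,0,0],
    [152,40,0,0,0,0],
    [190,51,0,0,0,0]
  ]
}}

```text
time: 27.18
tool_pos: [483.6, -178.2, 146.3]
tcp_rot: [-3.141, -0.0, 1.651]
contact_force: [0.9, -0.2, -0.8]
grip_width: 48.7
```

Call:
{"fn": "step_arm", "kwargs": {
  "deltas": [
    [38,10,0,0,0,0],
    [76,20,0,0,0,0],
    [114,30,0,0,0,0],
    [150,41,0,0,0,0],
    [180,49,0,0,0,0]
  ]
}}

```text
time: 27.6
tool_pos: [518.2, 5.9, 146.4]
tcp_rot: [-3.142, -0.0, 1.653]
contact_force: [0.1, -0.0, -0.9]
grip_width: 48.9
```

Call:
{"fn": "step_arm", "kwargs": {
  "deltas": [
    [7,2,0,0,0,0],
    [10,2.5,0,0,0,0],
    [10,2.5,0,0,0,0],
    [10,2.5,0,0,0,0],
    [10,2.5,0,0,0,0]
  ]
}}

```text
time: 28.02
tool_pos: [519.8, 12.1, 146.3]
tcp_rot: [-3.141, 0.0, 1.65]
contact_force: [-0.0, -0.6, -1.7]
grip_width: 48.7
```

```bash
python3 g.py 520.3 13.5 87.5 1.652
```

```text
t 28.02 p [519.8  12.1 146.3] r [-3.141  0.     1.65 ] q [-0.12  0.44  1.69 -0.    1.01 -0.2 ] F [-0.  -0.6 -1.7] w 48.7
shift [ 1.4  0.6 58.8]
turn [-0.     0.    -0.002]
```

Call:
{"fn": "step_arm", "kwargs": {
  "deltas": [
    [0.3,0.5,8,0,0,0],
    [0.3,0.5,16,0,0,0],
    [0.3,0.5,24,0,0,0],
    [0.3,0.5,31,0,0,0],
    [0.3,0.5,38,0,0,0]
  ]
}}

```text
time: 28.43
tool_pos: [520.1, 13.7, 107.2]
tcp_rot: [-3.141, -0.0, 1.651]
contact_force: [0.5, -0.3, -1.2]
grip_width: 48.6
```

Call:
{"fn": "step_arm", "kwargs": {
  "deltas": [
    [0,0,6,0,0,0],
    [0,0,12,0,0,0],
    [0,0,17,0,0,0],
    [0,0,17,0,0,0],
    [0,0,17,0,0,0]
  ]
}}

```text
time: 28.85
tool_pos: [520.4, 13.9, 91.2]
tcp_rot: [-3.141, 0.0, 1.652]
contact_force: [0.1, 0.3, -0.4]
grip_width: 49.0
```

Call:
{"fn": "step_arm", "kwargs": {
  "deltas": [
    [0,0,0,0,0,0],
    [0,0,0,0,0,0],
    [0,0,0,0,0,0]
  ]
}}

```text
time: 29.1
tool_pos: [520.7, 13.8, 91.8]
tcp_rot: [3.141, 0.0, 1.652]
contact_force: [0.1, -0.0, -0.9]
grip_width: 49.1
```

```bash
python3 g.py 520.3 13.5 87 1.652
```

```text
t 29.1 p [520.7  13.8  91.8] r [3.141 0.    1.652] q [-0.12  0.52  1.74 -0.    0.88 -0.2 ] F [ 0.1 -0.  -0.9] w 49.1
shift [-0.3 -0.4  4.8]
turn [ 0.001  0.    -0.   ]
```

Call:
{"fn": "step_arm", "kwargs": {
  "deltas": [
    [0,0,2,0,0,0],
    [0,0,4.5,0,0,0],
    [0,0,4.5,0,0,0]
  ]
}}

```text
time: 29.35
tool_pos: [520.3, 13.8, 86.5]
tcp_rot: [-3.141, 0.0, 1.652]
contact_force: [0.3, -0.5, -1.2]
grip_width: 48.6
```

Call:
{"fn": "step_arm", "kwargs": {
  "deltas": [
    [0,0,0,0,0,0],
    [0,0,0,0,0,0],
    [0,0,0,0,0,0],
    [0,0,0,0,0,0],
    [0,0,0,0,0,0]
  ],
  "fingers": 75
}}

```text
time: 29.77
tool_pos: [520.5, 13.8, 87.0]
tcp_rot: [3.141, 0.0, 1.652]
contact_force: [-0.5, 0.3, 0.4]
grip_width: 73.9
```

Call:
{"fn": "step_arm", "kwargs": {
  "deltas": [
    [0,0,-15,0,0,0],
    [0,0,-45,0,0,0],
    [0,0,-85,0,0,0],
    [0,0,-125,0,0,0],
    [0,0,-160,0,0,0]
  ]
}}

```text
time: 30.18
tool_pos: [520.4, 13.9, 249.5]
tcp_rot: [3.14, 0.0, 1.652]
contact_force: [1.4, 0.9, 0.0]
grip_width: 75.1
```

```bash
python3 - <<'E'
from h import *
import json
o=bot.get_obs();print(np.round(o['joint_positions'],4),o['tool_pos'],o['tcp_rot'])
p=cap('top');q=cap('scene')
crop=lambda i,x,y,w,h,s:cv2.resize(i['color'][y:y+h,x:x+w,::-1],None,fx=s,fy=s,interpolation=cv2.INTER_LANCZOS4)
a=crop(p,230,205,60,30,10);b=crop(q,300,210,40,30,10)
cc=np.zeros((600,800,3),np.uint8);cc[:300,:600]=a;cc[300:,:400]=b
r=crop(q,255,185,50,50,8);cc[200:600,400:800]=r
cv2.imwrite('pics/hex.png',cc)
E
```

```text
[-1.2060e-01  3.3510e-01  1.5408e+00 -1.0000e-04  1.2643e+00 -2.0160e-01] [520.41016749  13.87503498 249.49201292] [3.14024085e+00 3.41451535e-04 1.65181667e+00]
```

View pics/hex.png

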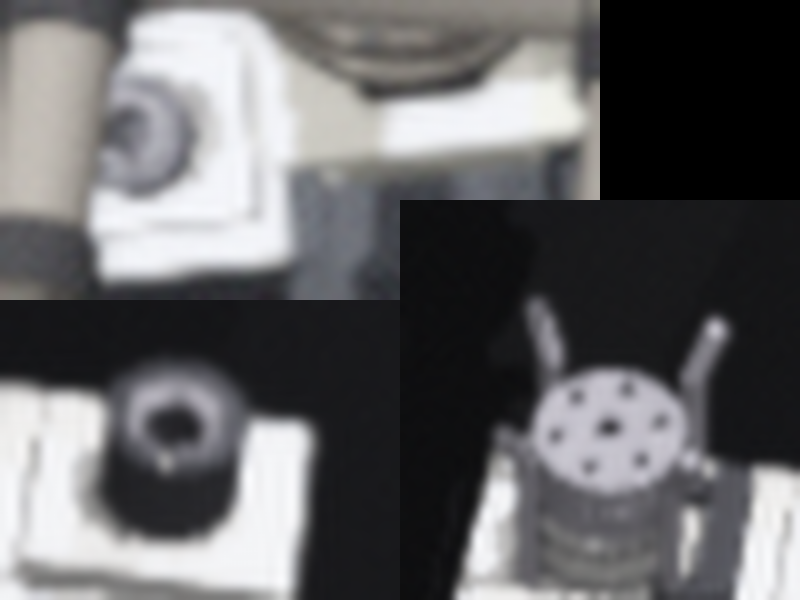

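```bash
python3 - <<'E'
from h import *
p=cap('top');q=cap('scene')
o=bot.get_obs()
c=at(q,300+(174-5)/10,210+(119-5)/10,56);m=at(q,300+(167-5)/10,210+(163-5)/10,56);hc=at(q,300+(176-5)/10,210+(124-5)/10,56)
print(c,hc,m,m-c,np.hypot(*(m-c)[:2]),np.arctan2(*(m-c)[1::-1]),np.arctan2(*(m-hc)[1::-1]))
print('socket proj scene',proj(q,[512.6,106.9,56]))
for X in ([528,106,56],): print(proj(q,X))
# bright pixels inside head
g=cv2.cvtColor(q['color'],cv2.COLOR_RGB2GRAY)
print(g[218:231,308:328])
E
```

```text
[513.45953877 106.92006531  56.        ] [514.95544552 107.71265202  56.        ] [528.02046241 107.82207236  56.        ] [14.56092364  0.90200705  0.        ] 14.588835254030549 0.06186804639703995 0.00837486680435377
socket proj scene [316.95373637 221.14538314]
[315.48957991 225.65634298]
[[ 46  39  37  60  80 105 131 145 153 147 143 139 123 102  81  55  33  26
   25  25]
 [146 122  80  78  92 140 174 178 168 148 152 169 160 133 105  81  48  28
   26  25]
 [223 205 138  92 101 156 167 150 125 100 112 148 172 161 120  97  67  41
   31  26]
 [237 233 169 104 111 157 133  82  55  45  50  89 148 159 121 101  91  94
   85  71]
 [238 234 162  98 107 152 108  57  40  36  34  51 117 148 114 100 120 186
  197 192]
 [238 232 143  78  90 130 109  70  45  40  43  54 116 140 111 103 149 231
  241 241]
 [229 216 121  57  72  93 108 101  79  74  90  93 124 122 103 103 179 236
  243 244]
 [201 171  90  41  52  69  91 114 136 114 115 113 117 101  86  90 193 238
  244 244]
 [183 147  75  36  35  47  63  88 141 108  88  85  82  70  61  83 211 240
  244 244]
 [178 133  65  34  33  35  39  50  77  65  58  56  49  43  41  89 228 243
  244 244]
 [167 112  54  33  33  34  35  36  40  40  40  40  39  40  42  99 230 243
  244 244]
 [154 109  57  35  34  34  36  36  37  37  38  39  39  40  47 117 231 243
  244 244]
 [163 128  82  45  35  35  36  37  37  39  39  38  39  40  59 154 234 243
  244 244]]
```

Call:
{"fn": "step_arm", "kwargs": {
  "deltas": [
    [38,-1,-6,0,0,0],
    [76,-2,-12,0,0,0],
    [114,-3,-18,0,0,0],
    [152,-4,-24,0,0,0],
    [190,-6,-30,0,0,0]
  ],
  "fingers": 50
}}

```text
time: 30.8
tool_pos: [498.0, 204.2, 275.1]
tcp_rot: [-3.138, 0.001, 1.651]
contact_force: [0.8, -0.2, -0.3]
grip_width: 51.2
```

Call:
{"fn": "step_arm", "kwargs": {
  "deltas": [
    [38,-1,-6,0,0,0],
    [76,-2,-12,0,0,0],
    [114,-3,-18,0,0,0],
    [145,-4,-24,0,0,0],
    [165,-5,-30,0,0,0]
  ]
}}

```text
time: 31.22
tool_pos: [479.2, 369.6, 304.5]
tcp_rot: [-3.138, 0.001, 1.654]
contact_force: [-0.0, -0.3, -1.1]
grip_width: 49.7
```

Call:
{"fn": "step_arm", "kwargs": {
  "deltas": [
    [0,0,0,0,0,-0.12],
    [0,0,0,0,0,-0.24],
    [0,0,0,0,0,-0.36],
    [0,0,0,0,0,-0.48],
    [0,0,0,0,0,-0.6]
  ]
}}

```text
time: 31.63
tool_pos: [480.2, 366.6, 304.3]
tcp_rot: [-3.137, -0.001, 2.258]
contact_force: [-0.2, -0.3, 0.2]
grip_width: 50.0
```

Call:
{"fn": "step_arm", "kwargs": {
  "deltas": [
    [0,0,0,0,0,-0.12],
    [0,0,0,0,0,-0.24],
    [0,0,0,0,0,-0.36],
    [0,0,0,0,0,-0.48],
    [0,0,0,0,0,-0.6]
  ]
}}

```text
time: 32.05
tool_pos: [480.3, 366.5, 304.4]
tcp_rot: [-3.138, -0.003, 2.858]
contact_force: [-0.1, -0.5, 1.2]
grip_width: 49.9
```

Call:
{"fn": "step_arm", "kwargs": {
  "deltas": [
    [0,0,0,0,0,-0.12],
    [0,0,0,0,0,-0.24],
    [0,0,0,0,0,-0.36],
    [0,0,0,0,0,-0.37],
    [0,0,0,0,0,-0.37]
  ]
}}

```text
time: 32.47
tool_pos: [480.4, 366.6, 305.1]
tcp_rot: [-3.14, -0.003, -3.064]
contact_force: [0.6, -0.7, -0.1]
grip_width: 50.2
```

```bash
python3 -c "
from h import *
o=bot.get_obs();print(repr((o['joint_positions'],o['tool_pos'],o['tcp_rot'])))"
```

```text
(array([ 5.25063874e-01,  4.62621975e-01,  1.19088383e+00, -7.66797610e-05,
        1.49119572e+00, -1.12306958e+00]), array([480.42623322, 366.58151758, 305.1096298 ]), array([-3.14017788e+00, -2.76935890e-03, -3.06425127e+00]))
```

Call:
{"fn": "step_arm", "kwargs": {
  "deltas": [
    [0,0,0,0,0.12,0],
    [0,0,0,0,0.24,0],
    [0,0,0,0,0.36,0],
    [0,0,0,0,0.48,0],
    [0,0,0,0,0.6,0]
  ]
}}

```text
time: 32.88
tool_pos: [480.9, 366.6, 306.9]
tcp_rot: [-3.139, -0.605, -3.066]
contact_force: [0.1, 0.5, 0.1]
grip_width: 50.2
```

Call:
{"fn": "step_arm", "kwargs": {
  "deltas": [
    [0,0,0,0,0,0],
    [0,0,0,0,0,0],
    [0,0,0,0,0,0],
    [0,0,0,0,0,0],
    [0,0,0,0,0,0]
  ]
}}

```text
time: 33.3
tool_pos: [479.9, 367.2, 309.2]
tcp_rot: [3.14, -0.595, -3.06]
contact_force: [-0.7, 0.6, 0.0]
grip_width: 50.0
```

```bash
python3 -c "
from h import *
o=bot.get_obs();print(repr((o['joint_positions'],o['tool_pos'],o['tcp_rot'])))"
```

```text
(array([ 0.43116048,  0.79693304,  0.71672152,  0.23782668,  2.18045658,
       -1.13939457]), array([479.9384716 , 367.19117361, 309.22023695]), array([ 3.14047044, -0.59496712, -3.06025281]))
```

```bash
cat > kin.py <<'E'
from h import *
from scipy.optimize import least_squares
D=[([-1.451,.342,1.524,0,1.275,-.146],[137.929,-506.575,251.741],1),
([-.1206,.3351,1.5408,0,1.2643,-.2016],[520.41,13.875,249.49],1),
([.52506,.46262,1.19088,0,1.49120,-1.12307],[480.43,366.58,305.11],1),
([.43116,.79693,.71672,.23783,2.18046,-1.13939],[479.94,367.19,309.22],1),
([-.59,.75,1.42,0,.97,-.67],[569.1,-286.4,46.9],5),([-.13,.43,1.67,0,1.05,-.21],[520.7,11.5,159.7],5),
([-.72,.62,1.74,0,.78,-.8],[450.2,-291.1,38.2],5),([-.71,.87,1.19,0,1.09,-.79],[580.5,-399.8,39.3],5),([-.12,.57,1.76,0,.81,-.2],[520.7,13.7,61.8],5),([-.87,.71,1.53,0,.9,-.96],[443.2,-410.4,39.8],5)]
def fk(q,P):
    a1,s,h,L2,a3,L3,d=P
    z=lambda a:Ro.from_euler('z',a);y=lambda a:Ro.from_euler('y',a)
    R=z(q[0]);p=np.array([0,0,h])+R.apply([a1,s,0]);R=R*y(q[1]);p=p+R.apply([0,0,L2]);R=R*y(q[2]);p=p+R.apply([a3,0,L3])
    R=R*z(q[3])*y(q[4])*z(q[5]);p=p+R.apply([0,0,d]);return p,R*z(np.pi/2)
f=lambda P:np.concatenate([(fk(q,P)[0]-x)/w for q,x,w in D])
S=least_squares(f,[0,77,400,400,0,400,250]);P=S.x
lo=np.array([-2.53,-.77,.04,-1,.28,-3.11]);hi=np.array([2.53,2.02,2.7,4.14,2.66,3.11])
def ik(pos,R,q0=(.5,.7,1,.2,1.5,-1)):
    g=lambda q:(lambda a:np.r_[a[0]-pos,200*(R.inv()*a[1]).as_rotvec()])(fk(q,P))
    best=None
    for q00 in (q0,[.3,.9,.8,.5,2,-1.5],[.3,.3,1.7,.0,.8,-2],[0.5,.9,1.2,1.5,1.5,-.5],[.5,1.2,1,3,.5,1]):
        s=least_squares(g,np.clip(q00,lo+.01,hi-.01),bounds=(lo,hi))
        if best is None or s.cost<best.cost-1e-3: best=s
    return best.x,np.sqrt(2*best.cost)
E
python3 - <<'E'
from kin import *
print(P.round(1),[np.round(f(P)[3*i:3*i+3],1) for i in range(len(D))])
print('R chk',[(fk(q,P)[1].as_euler('xyz')).round(3) for q,_,_ in D[:4]])
ex=lambda a,e:Ro.from_matrix(np.c_[a,np.cross(e,a),e])
def tool(psi_in,tilt): # tool x at angle psi_in when down, tilted toward tool x by tilt
    return Ro.from_euler('xyz',[np.pi,0,psi_in])*Ro.from_rotvec([0,tilt,0])
KD=-np.pi+0.11
for b in (40,50,60,70,80,90):
    B=np.radians(b)
    g=tool(KD,B); gz=g.apply([0,0,1]); pos=np.array([463.4,365.3,108])-6*gz
    q,e=ik(pos,g); q2,e2=ik(pos+[0,0,110],g,q)
    out=[b,'grasp',q.round(2),round(e,2),'lift',q2.round(2),round(e2,2)];print(*out)
    for psi in (1.08,0.6,0.03):
        t=tool(psi+np.pi,B-np.pi/2);dirt=np.array([np.cos(psi),np.sin(psi),0])
        pos2=np.array([512.6,106.9,84])+35*dirt-6*t.apply([0,0,1])
        q3,e3=ik(pos2,t); q4,e4=ik(pos2+[0,0,60],t,q3);print('   soc',psi,q3.round(2),round(e3,2),'above',q4.round(2),round(e4,2))
E
```

```text
[ -0.8  76.4 221.8 507.2  45.9 379.8 293.4] [array([ 0. , -0.1,  0.1]), array([-0.,  0.,  0.]), array([-0. ,  0. ,  0.1]), array([-0. ,  0.1, -0.1]), array([-0.1, -0.5,  0.1]), array([-0.4, -0.4, -0.3]), array([-0.4, -0.1,  0.2]), array([-0.2,  0.5, -0.6]), array([ 0.4,  0. , -0.2]), array([0.4, 0.3, 0.3])]
R chk [array([3.141, 0.   , 0.266]), array([3.14 , 0.   , 1.652]), array([-3.140e+00, -3.000e-03, -3.064e+00]), array([ 3.14 , -0.595, -3.06 ])]
40 grasp [ 0.43  0.96  0.96  0.22  1.88 -1.25] 0.0 lift [ 0.43  0.87  0.85  0.24  2.08 -1.2 ] 0.0
   soc 1.08 [-0.33  0.61  2.07  1.34  0.89  2.17] 0.0 above [-0.33  0.48  2.04  1.22  0.94  2.37] 0.0
   soc 0.6 [-0.23  0.56  2.26  2.05  0.69  1.94] 0.0 above [-0.23  0.4   2.23  1.8   0.62  2.25] 0.0
   soc 0.03 [0.08 0.55 2.31 3.21 0.59 1.55] 0.0 above [0.08 0.38 2.27 3.24 0.38 1.51] 0.0
50 grasp [ 0.42  1.07  0.82  0.27  2.08 -1.24] 0.0 lift [ 0.42  0.98  0.72  0.31  2.27 -1.17] 0.0
   soc 1.08 [-0.25  0.54  2.01  1.13  0.76  2.46] 0.0 above [-0.25  0.43  1.97  0.99  0.84  2.66] 0.0
   soc 0.6 [-0.15  0.49  2.16  1.69  0.46  2.39] 0.0 ab
[... 1059 characters left out ...]
 [ 0.03  0.52  1.77  0.22  0.78 -2.77] 0.0 above [ 0.03  0.43  1.71  0.19  0.92 -2.73] 0.0
   soc 0.6 [ 0.04  0.51  1.78  0.14  0.71 -2.23] 0.0 above [ 0.04  0.43  1.72  0.12  0.85 -2.2 ] 0.0
   soc 0.03 [ 0.06  0.51  1.78 -0.01  0.67 -1.53] 0.0 above [ 0.06  0.42  1.72 -0.01  0.82 -1.54] 0.0
90 grasp [ 0.38  1.44  0.47  0.72  2.66 -0.9 ] 11.89 lift [ 0.37  1.25  0.6   0.82  2.66 -0.79] 24.72
   soc 1.08 [ 0.11  0.56  1.67  0.    0.91 -2.54] 0.0 above [ 0.11  0.48  1.61 -0.    1.05 -2.54] 0.0
   soc 0.6 [ 0.09  0.57  1.64 -0.    0.93 -2.08] 0.0 above [ 0.09  0.5   1.58  0.    1.06 -2.08] 0.0
   soc 0.03 [ 0.06  0.58  1.63  0.    0.93 -1.54] 0.0 above [ 0.06  0.5   1.57  0.    1.07 -1.54] 0.0
```

```bash
cat >> kin.py <<'E'
def tool(yaw,tilt): return Ro.from_euler('xyz',[np.pi,0,yaw])*Ro.from_rotvec([0,tilt,0])
def goR(pos,R,n=8):
    o=bot.get_obs();R0=Ro.from_euler('xyz',o['tcp_rot']);p0=np.array(o['tool_pos'])
    rv=(R0.inv()*R).as_rotvec();d=R0.inv().apply(pos-p0);print('shift',d.round(1),'rot',rv.round(4))
    q=o['joint_positions']
    for i in range(1,n+1):
        q,e=ik(p0+(pos-p0)*i/n,R0*Ro.from_rotvec(rv*i/n),q)
        if i in(n//2,n) or e>.5: print(i,q.round(2),round(e,2))
E
python3 -c "
from kin import *
state();goR(np.array([555.7,374.7,129.9]),tool(-3.04,1.309))"
```

```text
t 33.3 p [479.9 367.2 309.2] r [ 3.14  -0.595 -3.06 ] q [ 0.43  0.8   0.72  0.24  2.18 -1.14] F [-0.7  0.6  0. ] w 50.0
shift [-163.5    1.2  105.8] rot [ 0.0179  0.714  -0.0116]
4 [ 0.39  1.17  0.35  0.41  2.51 -1.05] 0.0
6 [ 0.37  1.37  0.12  0.61  2.66 -0.89] 9.83
7 [ 0.35  1.42  0.11  0.68  2.66 -0.84] 22.78
8 [ 0.34  1.47  0.09  0.76  2.66 -0.78] 36.16
```

```bash
python3 -c "
from kin import *
B=1.27
t=tool(-3.04,B);a=t.apply([0,0,1]);G=np.array([463.4,365.3,105.])-6*a;print('a',a.round(3),'G',G.round(1))
for n,p in (('grasp',G),('b15',G-15*a),('b25',G-25*a),('b40',G-40*a),('up60',G+[0,0,60]),('up75',G+[0,0,75]),('up60b20',G+[0,0,60]-20*a),('up100',G+[0,0,100])):
    q,e=ik(p,t);print(n,p.round(1),q.round(2),round(e,2))
for psi in (1.08,.95):
    t=tool(psi+np.pi,B-np.pi/2);d=np.array([np.cos(psi),np.sin(psi),0])
    for up in (0,35,80):
        q,e=ik(np.array([512.6,106.9,84+up])+38*d-6*t.apply([0,0,1]),t);print(psi,up,q.round(2),round(e,2))
goR(G+[0,0,70],tool(-3.04,B))
"
```

```text
a [-0.95  -0.097 -0.296] G [469.1 365.9 106.8]
grasp [469.1 365.9 106.8] [ 0.39  1.32  0.54  0.47  2.48 -1.1 ] 0.0
b15 [483.4 367.3 111.2] [ 0.39  1.36  0.44  0.5   2.54 -1.06] 0.0
b25 [492.9 368.3 114.2] [ 0.39  1.39  0.36  0.54  2.59 -1.02] 0.0
b40 [507.1 369.8 118.6] [ 0.38  1.44  0.22  0.61  2.66 -0.93] 0.91
up60 [469.1 365.9 166.8] [ 0.39  1.25  0.54  0.52  2.55 -1.04] 0.0
up75 [469.1 365.9 181.8] [ 0.39  1.24  0.53  0.53  2.57 -1.02] 0.0
up60b20 [488.1 367.8 172.7] [ 0.39  1.31  0.39  0.58  2.63 -0.96] 0.0
up100 [469.1 365.9 206.8] [ 0.39  1.21  0.52  0.56  2.6  -0.99] 0.0
1.08 0 [-0.03  0.5   1.83  0.42  0.71 -2.98] 0.0
1.08 35 [-0.03  0.45  1.8   0.38  0.79 -2.94] 0.0
1.08 80 [-0.03  0.39  1.75  0.35  0.9  -2.88] 0.0
0.95 0 [-0.02  0.5   1.84  0.41  0.67 -2.85] 0.0
0.95 35 [-0.02  0.44  1.81  0.37  0.75 -2.8 ] 0.0
0.95 80 [-0.02  0.38  1.76  0.33  0.86 -2.74] 0.0
shift [-65.2  -0.6 115.8] rot [ 0.0177  0.675  -0.0119]
4 [ 0.41  1.01  0.63  0.37  2.37 -1.11] 0.0
8 [ 0.39  1.24  0.53  0.53  2.56 -1.03] 0.0
```

Call:
{"fn": "step_arm", "kwargs": {
  "deltas": [
    [-10,0,18,0.003,0.1,-0.002],
    [-20,0,36,0.006,0.2,-0.004],
    [-30,0,54,0.009,0.3,-0.006],
    [-40,0,72,0.012,0.4,-0.008],
    [-50,0,88,0.014,0.5,-0.01]
  ]
}}

```text
time: 33.72
tool_pos: [472.0, 366.4, 207.1]
tcp_rot: [-3.139, -1.1, -3.046]
contact_force: [0.6, -0.1, 0.3]
grip_width: 50.2
```

```bash
python3 -c "
from kin import *
state();goR(np.array([469.1,365.9,176.8]),tool(-3.04,1.27),4)"
```

```text
t 33.72 p [472.  366.4 207.1] r [-3.139 -1.1   -3.046] q [ 0.4   1.13  0.58  0.44  2.46 -1.08] F [ 0.6 -0.1  0.3] w 50.2
shift [-25.7  -0.2  16.3] rot [ 0.0033  0.1698 -0.0027]
2 [ 0.4   1.18  0.56  0.48  2.51 -1.06] 0.0
4 [ 0.39  1.24  0.53  0.53  2.56 -1.03] 0.0
```

Call:
{"fn": "step_arm", "kwargs": {
  "deltas": [
    [-12,0,8,0.002,0.08,-0.001],
    [-25.7,0,16.3,0.003,0.17,-0.003],
    [-25.7,0,16.3,0.003,0.17,-0.003],
    [-25.7,0,16.3,0.003,0.17,-0.003],
    [-25.7,0,16.3,0.003,0.17,-0.003]
  ]
}}

```text
time: 34.13
tool_pos: [469.7, 366.2, 178.3]
tcp_rot: [3.138, -1.263, -3.036]
contact_force: [0.1, 0.5, 1.4]
grip_width: 49.8
```

Call:
{"fn": "step_arm", "kwargs": {
  "deltas": [
    [0,0,0,0,0,0],
    [0,0,0,0,0,0],
    [0,0,0,0,0,0],
    [0,0,0,0,0,0]
  ]
}}

```text
time: 34.47
tool_pos: [469.6, 365.9, 177.4]
tcp_rot: [3.139, -1.267, -3.038]
contact_force: [-0.1, 0.6, -0.3]
grip_width: 49.9
```

```bash
python3 -c "
from kin import *
state();goR(np.array([469.1,365.9,106.8]),tool(-3.04,1.27),4)
q=cap('scene');p=cap('top')
crop=lambda i,x,y,w,h,s:cv2.resize(i['color'][y:y+h,x:x+w,::-1],None,fx=s,fy=s,interpolation=cv2.INTER_LANCZOS4)
cv2.imwrite('pics/k1.png',np.hstack([crop(q,375,140,100,120,4),crop(p,115,180,100,120,4)]))"
```

```text
t 34.47 p [469.6 365.9 177.4] r [ 3.139 -1.267 -3.038] q [ 0.39  1.24  0.53  0.53  2.56 -1.03] F [-0.1  0.6 -0.3] w 49.9
shift [-67.2  -0.   21.6] rot [0.0006 0.0034 0.0005]
2 [ 0.39  1.28  0.54  0.49  2.52 -1.07] 0.0
4 [ 0.39  1.32  0.54  0.47  2.48 -1.1 ] 0.0
```

View pics/k1.png

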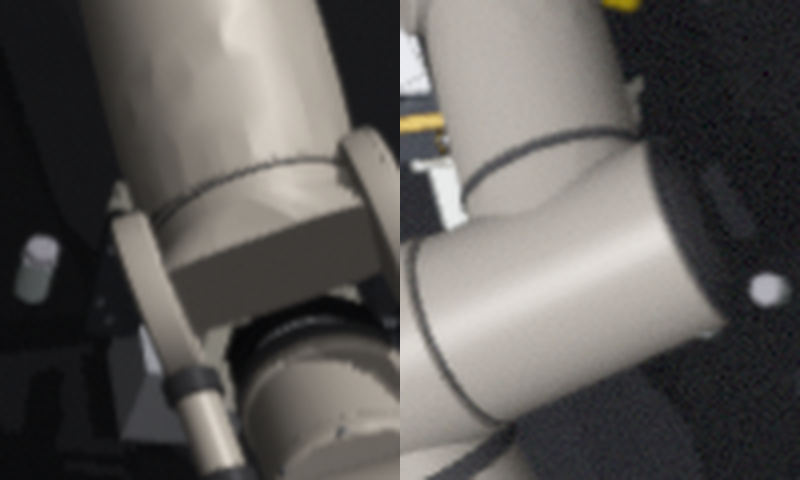

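The arm hides the key in both views, so I'll go by force readings and descend in steps.

Call:
{"fn": "step_arm", "kwargs": {
  "deltas": [
    [-7,0,2.2,0,0,0],
    [-14,0,4.5,0,0,0],
    [-21,0,6.7,0,0,0],
    [-28,0,9,0,0,0],
    [-35,0,11.2,0,0,0]
  ]
}}

```text
time: 34.98
tool_pos: [469.0, 365.7, 137.5]
tcp_rot: [-3.14, -1.271, -3.043]
contact_force: [-0.9, 0.4, 0.5]
grip_width: 49.5
```

Call:
{"fn": "step_arm", "kwargs": {
  "deltas": [
    [-7,0,2.2,0,0,0],
    [-14,0,4.5,0,0,0],
    [-21,0,6.7,0,0,0],
    [-28,0,9,0,0,0],
    [-32,0,10.4,0,0,0]
  ]
}}

```text
time: 35.4
tool_pos: [468.5, 365.6, 104.1]
tcp_rot: [-3.14, -1.271, -3.043]
contact_force: [0.3, -0.4, -0.2]
grip_width: 50.4
```

Call:
{"fn": "step_arm", "kwargs": {
  "deltas": [
    [0,0,0,0,0,0],
    [0,0,0,0,0,0],
    [0,0,0,0,0,0],
    [0,0,0,0,0,0],
    [0,0,0,0,0,0]
  ]
}}

```text
time: 35.82
tool_pos: [468.9, 365.7, 105.8]
tcp_rot: [3.141, -1.269, -3.04]
contact_force: [0.3, -0.1, 0.2]
grip_width: 49.9
```

```bash
python3 -c "
from kin import *
state();goR(np.array([469.1,365.9,106.8]),tool(-3.04,1.27),2)"
```

```text
t 35.82 p [468.9 365.7 105.8] r [ 3.141 -1.269 -3.04 ] q [ 0.39  1.32  0.54  0.47  2.48 -1.1 ] F [ 0.3 -0.1  0.2] w 49.9
shift [ 0.9  0.1 -0.5] rot [ 0.0005  0.0009 -0.    ]
1 [ 0.39  1.32  0.54  0.47  2.48 -1.1 ] 0.0
2 [ 0.39  1.32  0.54  0.47  2.48 -1.1 ] 0.0
```

Now I'll close on the long arm.

Call:
{"fn": "step_arm", "kwargs": {
  "deltas": [
    [0,0,0,0,0,0],
    [0,0,0,0,0,0],
    [0,0,0,0,0,0],
    [0,0,0,0,0,0],
    [0,0,0,0,0,0]
  ],
  "fingers": 6
}}

```text
time: 36.23
tool_pos: [468.7, 365.7, 105.3]
tcp_rot: [-3.141, -1.27, -3.041]
contact_force: [-0.4, -0.1, -0.1]
grip_width: 21.3
```

Call:
{"fn": "step_arm", "kwargs": {
  "deltas": [
    [0,0,0,0,0,0],
    [0,0,0,0,0,0],
    [0,0,0,0,0,0],
    [0,0,0,0,0,0],
    [0,0,0,0,0,0]
  ]
}}

```text
time: 36.65
tool_pos: [468.7, 365.7, 105.3]
tcp_rot: [-3.141, -1.27, -3.041]
contact_force: [-0.2, 0.0, -0.4]
grip_width: 13.5
```

```bash
python3 -c "
from kin import *
o=state();print(o['moment'])
R=Ro.from_euler('xyz',o['tcp_rot']);print('up in tool',R.inv().apply([0,0,1]).round(4))"
```

```text
t 36.65 p [468.7 365.7 105.3] r [-3.141 -1.27  -3.041] q [ 0.39  1.33  0.54  0.47  2.48 -1.1 ] F [-0.2  0.  -0.4] w 13.5
[ 0.22170482 -0.68220871 -0.00334363]
up in tool [ 9.551e-01 -1.000e-04 -2.964e-01]
```

Call:
{"fn": "step_arm", "kwargs": {
  "deltas": [
    [5,0,-1.5,0,0,0],
    [11,0,-3.5,0,0,0],
    [18,0,-5.6,0,0,0],
    [25,0,-7.8,0,0,0],
    [32,0,-10,0,0,0]
  ]
}}

```text
time: 37.07
tool_pos: [468.8, 365.7, 140.0]
tcp_rot: [3.142, -1.27, -3.04]
contact_force: [-0.2, -0.1, -2.0]
grip_width: 14.0
```

Call:
{"fn": "step_arm", "kwargs": {
  "deltas": [
    [8,0,-2.5,0,0,0],
    [16,0,-5,0,0,0],
    [25,0,-7.8,0,0,0],
    [34,0,-10.5,0,0,0],
    [42,0,-13,0,0,0]
  ]
}}

```text
time: 37.48
tool_pos: [468.8, 365.7, 184.1]
tcp_rot: [3.141, -1.269, -3.04]
contact_force: [-0.7, -0.0, -0.5]
grip_width: 13.8
```

```bash
python3 -c "
from kin import *
o=state();print(o['moment'])
T=tool(1.08+np.pi,1.27-np.pi/2);d=np.array([np.cos(1.08),np.sin(1.08),0])
# waypoint: pitch flip in place going up & inward
t=tool(-3.04,1.27-np.pi/2); goR(np.array([470,330,250.]),t,8)
"
```

```text
t 37.48 p [468.8 365.7 184.1] r [ 3.141 -1.269 -3.04 ] q [ 0.39  1.23  0.53  0.53  2.57 -1.02] F [-0.7 -0.  -0.5] w 13.8
[ 2.07047929e-01 -9.55487439e-01  4.37156686e-04]
shift [ 63.6 -35.7 -17.3] rot [ 3.0000e-04 -1.5702e+00 -4.0000e-04]
4 [ 0.43  0.73  1.04  0.16  1.82 -1.24] 0.0
8 [ 0.54  0.31  1.61 -0.16  0.95 -1.05] 0.0
```

Call:
{"fn": "step_arm", "kwargs": {
  "deltas": [
    [20,-8,-6,0,-0.12,0],
    [40,-16,-12,0,-0.24,0],
    [52,-24,-15,0,-0.36,0],
    [60,-30,-17,0,-0.48,0],
    [64,-36,-17,0,-0.6,0]
  ]
}}

```text
time: 37.9
tool_pos: [470.4, 329.2, 251.4]
tcp_rot: [3.14, -0.661, -3.04]
contact_force: [0.1, 0.6, -1.4]
grip_width: 13.6
```

Call:
{"fn": "step_arm", "kwargs": {
  "deltas": [
    [0,0,0,0,-0.12,0],
    [0,0,0,0,-0.24,0],
    [0,0,0,0,-0.36,0],
    [0,0,0,0,-0.48,0],
    [0,0,0,0,-0.6,0]
  ]
}}

```text
time: 38.32
tool_pos: [469.4, 329.6, 250.6]
tcp_rot: [3.14, -0.063, -3.041]
contact_force: [-1.1, 0.4, -2.4]
grip_width: 13.8
```

Call:
{"fn": "step_arm", "kwargs": {
  "deltas": [
    [0,0,0,0,-0.12,0],
    [0,0,0,0,-0.24,0],
    [0,0,0,0,-0.37,0],
    [0,0,0,0,-0.37,0],
    [0,0,0,0,-0.37,0]
  ]
}}

```text
time: 38.73
tool_pos: [467.8, 329.5, 249.4]
tcp_rot: [-3.141, 0.296, -3.04]
contact_force: [0.4, 0.3, -1.2]
grip_width: 13.7
```

Call:
{"fn": "step_arm", "kwargs": {
  "deltas": [
    [0,0,0,0,0,0],
    [0,0,0,0,0,0],
    [0,0,0,0,0,0]
  ]
}}

```text
time: 38.98
tool_pos: [471.0, 329.7, 249.0]
tcp_rot: [3.142, 0.299, -3.042]
contact_force: [-0.1, -0.4, -1.5]
grip_width: 13.7
```

```bash
python3 -c "
from kin import *
o=state();print(o['moment'])
q=cap('scene');p=cap('top')
for i,n in ((q,'s'),(p,'t')): 
  u,v=proj(i,o['tool_pos']);print(n,u,v,[(np.round(d['rect']).tolist(),round(d['p'],2)) for d in bot.boxes_of('key_elbow',i)])
crop=lambda i,x,y,w,h,s:cv2.resize(i['color'][y:y+h,x:x+w,::-1],None,fx=s,fy=s,interpolation=cv2.INTER_LANCZOS4)
a=proj(q,o['tool_pos']).astype(int);b=proj(p,o['tool_pos']).astype(int);print(a,b)
cv2.imwrite('pics/k2.png',np.hstack([crop(q,a[0]-40,a[1]-50,80,100,5),crop(p,b[0]-40,b[1]-50,80,100,5)]))
"
```

```text
t 38.98 p [471.  329.7 249. ] r [ 3.142  0.299 -3.042] q [ 0.54  0.31  1.61 -0.16  0.95 -1.05] F [-0.1 -0.4 -1.5] w 13.7
[ 0.10717556  0.18113049 -0.03640014]
s 428.8927763637983 169.0914543965247 [([430.0, 187.0, 13.0, 45.0], 0.54), ([284.0, 295.0, 99.0, 78.0], 0.28)]
t 146.9439641176187 228.76818850050546 [([147.0, 203.0, 9.0, 27.0], 0.45)]
[428 169] [146 228]
```

View pics/k2.png

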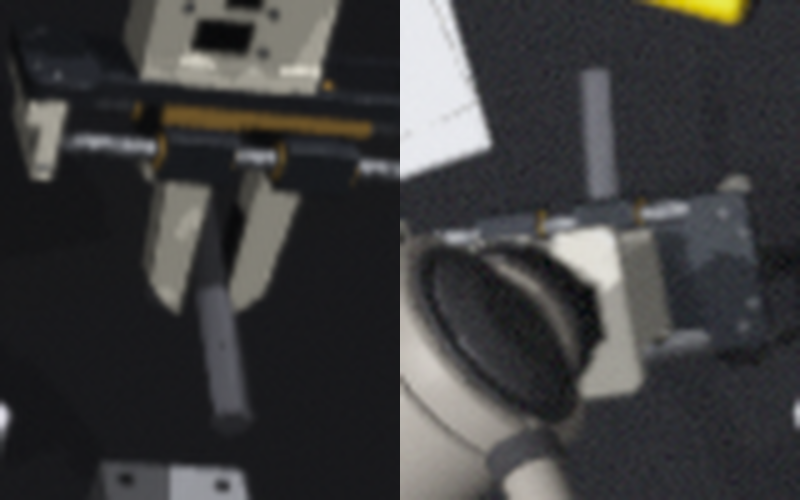

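```bash
python3 -c "
from kin import *
o=state();R=Ro.from_euler('xyz',o['tcp_rot']);a=R.apply([0,0,1]);G=o['tool_pos']+6*a
q=cap('scene');p=cap('top')
s0=(428-40+(232-2)/5,169-50+(420-2)/5);t0=(146-40+(195-2)/5,228-50+(74-2)/5)
T,e=tri(q,s0,p,t0);print('G',G.round(1),'tail',T.round(1),'res',round(e,1));v=T-G;print(np.linalg.norm(v),np.arctan2(v[1],v[0]),'elev',np.arcsin(v[2]/np.linalg.norm(v)))
print(proj(q,G+97*np.array([.995,.1,0])),s0,proj(p,G+97*np.array([.995,.1,0])),t0)
T,e=tri(q,s0,p,(t0[0]+.3,t0[1]));print(T,e)
"
```

```text
t 39.18 p [470.2 329.5 248.7] r [-3.141  0.299 -3.041] q [ 0.54  0.31  1.62 -0.16  0.95 -1.05] F [ 0.2 -0.7 -2.3] w 13.5
G [472.  329.7 242.9] tail [564.8 339.3 244.7] res 1.9
93.40585484692468 0.10326755540014561 elev 0.018953231191646654
[433.2840408  204.54142886] (434.0, 202.6) [144.43080328 191.12668009] (144.6, 192.4)
[564.85582559 338.96623471 244.59539998] 2.6519400269792843
```

```bash
cat >> kin.py <<'E'
def keypose(elbow,psi,tilt=1.27-np.pi/2,g=39.5):
    t=tool(psi+np.pi,tilt);d=np.array([np.cos(psi),np.sin(psi),0])
    return np.array(elbow,float)+g*d-6*t.apply([0,0,1]),t
E
python3 -c "
from kin import *
state();goR(*keypose([513,107,200],1.07),10)"
```

```text
t 39.28 p [469.9 329.5 248.8] r [-3.141  0.299 -3.041] q [ 0.54  0.31  1.62 -0.16  0.95 -1.05] F [-0.1 -0.1 -1.5] w 13.8
shift [ -27.3 -194.6   53.5] rot [-0.2868 -0.0015 -0.926 ]
5 [ 0.25  0.27  1.73  0.13  0.85 -1.98] 0.0
10 [-0.03  0.34  1.7   0.32  0.98 -2.83] 0.0
```

Call:
{"fn": "step_arm", "kwargs": {
  "deltas": [
    [-3,-20,5,-0.029,0,-0.093],
    [-5,-39,11,-0.057,0,-0.185],
    [-8,-58,16,-0.086,0,-0.278],
    [-11,-78,21,-0.115,0,-0.37],
    [-14,-97,27,-0.143,0,-0.463]
  ]
}}

```text
time: 39.7
tool_pos: [500.2, 236.5, 228.0]
tcp_rot: [-3.141, 0.3, -2.561]
contact_force: [1.0, 0.6, -2.0]
grip_width: 13.8
```

```bash
python3 -c "
from kin import *
state();goR(*keypose([513,107,200],1.07),4)"
```

```text
t 39.7 p [500.2 236.5 228. ] r [-3.141  0.3   -2.561] q [ 0.25  0.27  1.73  0.13  0.85 -1.97] F [ 1.   0.6 -2. ] w 13.8
shift [ 32.3 -97.6  13.3] rot [-0.1456 -0.0007 -0.4679]
2 [ 0.1   0.3   1.73  0.25  0.9  -2.43] 0.0
4 [-0.03  0.34  1.7   0.32  0.98 -2.83] 0.0
```

Call:
{"fn": "step_arm", "kwargs": {
  "deltas": [
    [6,-20,3,-0.029,0,-0.094],
    [13,-39,5,-0.058,0,-0.187],
    [19,-58,8,-0.087,0,-0.28],
    [26,-78,11,-0.116,0,-0.374],
    [32,-97,13,-0.145,0,-0.468]
  ]
}}

```text
time: 40.12
tool_pos: [530.5, 140.1, 205.8]
tcp_rot: [3.141, 0.3, -2.072]
contact_force: [0.8, 0.2, -1.9]
grip_width: 13.9
```

Call:
{"fn": "step_arm", "kwargs": {
  "deltas": [
    [0,0,0,0,0,0],
    [0,0,0,0,0,0],
    [0,0,0,0,0,0],
    [0,0,0,0,0,0],
    [0,0,0,0,0,0]
  ]
}}

```text
time: 40.53
tool_pos: [529.9, 142.4, 206.3]
tcp_rot: [3.142, 0.3, -2.076]
contact_force: [-0.2, 0.5, -1.3]
grip_width: 13.8
```

```bash
python3 -c "
from kin import *
o=state();goR(*keypose([513,107,130],1.07),4)
q=cap('scene');p=cap('top')
crop=lambda i,x,y,w,h,s:cv2.resize(i['color'][y:y+h,x:x+w,::-1],None,fx=s,fy=s,interpolation=cv2.INTER_LANCZOS4)
a=proj(q,[513,107,120]).astype(int);b=proj(p,[520,130,150]).astype(int);print(a,b)
cv2.imwrite('pics/k3.png',np.hstack([crop(q,a[0]-40,a[1]-60,80,110,5),crop(p,b[0]-40,b[1]-55,80,110,5)]))
for z in (56,70,146,200): print(z,(proj(q,[513,107,z])-a+[40,60])*5)
"
```

```text
t 40.53 p [529.9 142.4 206.3] r [ 3.142  0.3   -2.076] q [-0.02  0.34  1.7   0.32  0.98 -2.82] F [-0.2  0.5 -1.3] w 13.8
shift [22.2 -2.2 67. ] rot [-0.0012 -0.0012 -0.0041]
2 [-0.02  0.38  1.75  0.34  0.9  -2.86] 0.0
4 [-0.03  0.43  1.79  0.37  0.82 -2.91] 0.0
[318 204] [230 211]
56 [194.81914773 386.35270972]
70 [196.75311103 368.71117066]
146 [208.01092306 266.00456727]
200 [216.88307371 185.04671866]
```

View pics/k3.png

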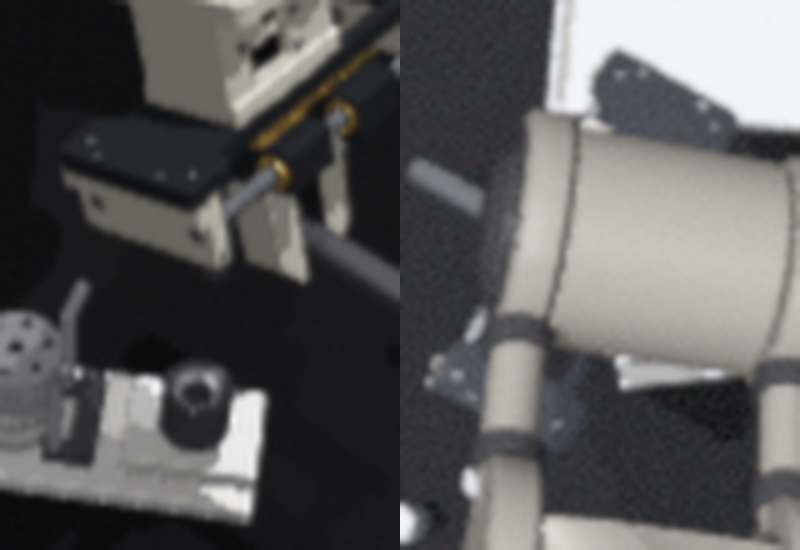

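Call:
{"fn": "step_arm", "kwargs": {
  "deltas": [
    [5,-0.5,16,0,0,0],
    [10,-1,32,0,0,0],
    [15,-1.5,48,0,0,0],
    [20,-2,64,0,0,0],
    [25.5,-2.2,78,0,0,-0.004]
  ]
}}

```text
time: 41.05
tool_pos: [531.4, 139.7, 123.2]
tcp_rot: [-3.14, 0.299, -2.072]
contact_force: [0.3, -1.0, -1.9]
grip_width: 13.6
```

Call:
{"fn": "step_arm", "kwargs": {
  "deltas": [
    [0,0,0,0,0,0],
    [0,0,0,0,0,0],
    [0,0,0,0,0,0],
    [0,0,0,0,0,0],
    [0,0,0,0,0,0]
  ]
}}

```text
time: 41.47
tool_pos: [532.1, 139.3, 125.0]
tcp_rot: [-3.139, 0.3, -2.072]
contact_force: [0.2, 0.1, -2.0]
grip_width: 13.9
```

```bash
python3 -c "
from kin import *
o=state();goR(*keypose([513,107,106],1.07),2)
t=keypose([513,107,84],1.07)[1].inv();print(t.apply([[1,0,0],[0,1,0],[0,0,1]]).round(3))
q=cap('scene')
crop=lambda i,x,y,w,h,s:cv2.resize(i['color'][y:y+h,x:x+w,::-1],None,fx=s,fy=s,interpolation=cv2.INTER_LANCZOS4)
cv2.imwrite('pics/k4.png',crop(q,290,175,60,60,8))
for z in (56,64,118): print(z,(proj(q,[513,107,z])-[290,175])*8)
"
```

```text
t 41.47 p [532.1 139.3 125. ] r [-3.139  0.3   -2.072] q [-0.03  0.45  1.79  0.38  0.79 -2.92] F [ 0.2  0.1 -2. ] w 13.9
shift [ 3.7  1.3 12.8] rot [-0.0029 -0.0004 -0.0003]
1 [-0.03  0.46  1.8   0.38  0.77 -2.93] 0.0
2 [-0.03  0.47  1.81  0.39  0.76 -2.94] 0.0
[[-0.459 -0.877  0.142]
 [-0.838  0.48   0.26 ]
 [-0.296  0.    -0.955]]
56 [215.71063637 370.16433555]
64 [217.47083358 354.10801521]
118 [229.93101809 240.43772115]
```

View pics/k4.png

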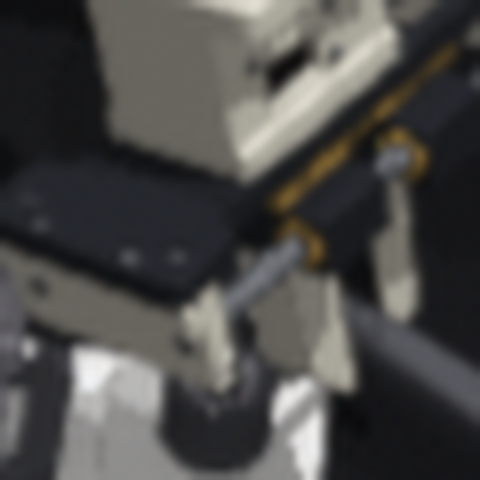

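Call:
{"fn": "step_arm", "kwargs": {
  "deltas": [
    [1,1.3,4,0,0,0],
    [2,1.3,7,0,0,0],
    [2.8,1.3,10,0,0,0],
    [3.7,1.3,12.8,0,0,0],
    [3.7,1.3,12.8,0,0,0]
  ]
}}

```text
time: 41.93
tool_pos: [529.9, 139.9, 109.7]
tcp_rot: [3.141, 0.298, -2.073]
contact_force: [-2.4, -0.4, -2.6]
grip_width: 13.6
```

Call:
{"fn": "step_arm", "kwargs": {
  "deltas": [
    [0,0,0,0,0,0],
    [0,0,0,0,0,0],
    [0,0,0,0,0,0],
    [0,0,0,0,0,0],
    [0,0,0,0,0,0]
  ]
}}

```text
time: 42.35
tool_pos: [530.1, 139.9, 110.3]
tcp_rot: [3.141, 0.299, -2.073]
contact_force: [-2.3, -1.2, -3.3]
grip_width: 13.8
```

Call:
{"fn": "step_arm", "kwargs": {
  "deltas": [
    [0.3,0,1,0,0,0],
    [0.6,0,2,0,0,0],
    [0.9,0,3,0,0,0],
    [1.2,0,4,0,0,0]
  ]
}}

```text
time: 42.68
tool_pos: [530.8, 140.0, 106.8]
tcp_rot: [-3.14, 0.3, -2.072]
contact_force: [-3.4, -2.9, 1.1]
grip_width: 13.4
```

```bash
python3 -c "
from kin import *
o=state();print(o['moment'].round(2));goR(*keypose([513,107,84],1.07),2)"
```

```text
t 42.68 p [530.8 140.  106.8] r [-3.14   0.3   -2.072] q [-0.02  0.48  1.81  0.4   0.75 -2.94] F [-3.4 -2.9  1.1] w 13.4
[-0.28  0.77  0.02]
shift [ 4.8 -0.3 16.3] rot [-0.0017 -0.001  -0.0007]
1 [-0.03  0.49  1.82  0.41  0.73 -2.96] 0.0
2 [-0.03  0.51  1.83  0.42  0.71 -2.97] 0.0
```

Call:
{"fn": "step_arm", "kwargs": {
  "deltas": [
    [1.3,0.4,1,0,0,0],
    [1.9,0.4,3,0,0,0],
    [2.5,0.4,5,0,0,0],
    [2.5,0.4,5,0,0,0]
  ]
}}

```text
time: 43.02
tool_pos: [530.1, 139.5, 100.7]
tcp_rot: [-3.14, 0.3, -2.073]
contact_force: [0.3, 1.7, -1.1]
grip_width: 13.5
```

```bash
python3 -c "
from kin import *
o=state();print(o['moment'].round(2));goR(*keypose([512,106,84],1.07),2)"
```

```text
t 43.02 p [530.1 139.5 100.7] r [-3.14   0.3   -2.073] q [-0.03  0.49  1.82  0.4   0.73 -2.95] F [ 0.3  1.7 -1.1] w 13.5
[0.15 0.15 0.03]
shift [ 3.6 -0.2 10.4] rot [-0.0017 -0.0009 -0.001 ]
1 [-0.03  0.49  1.83  0.41  0.72 -2.96] 0.0
2 [-0.03  0.5   1.83  0.42  0.71 -2.97] 0.0
```

Call:
{"fn": "step_arm", "kwargs": {
  "deltas": [
    [0.6,0,2,0,0,0],
    [1.2,0,4,0,0,0],
    [1.8,0,6,0,0,0],
    [2.2,0,7,0,0,0],
    [2.2,0,7,0,0,0]
  ]
}}

```text
time: 43.43
tool_pos: [530.2, 139.5, 93.7]
tcp_rot: [-3.14, 0.3, -2.073]
contact_force: [0.5, 3.6, 2.9]
grip_width: 13.4
```

Call:
{"fn": "step_arm", "kwargs": {
  "deltas": [
    [0.3,0,1,0,0,0],
    [0.6,0,2,0,0,0],
    [0.9,0,3,0,0,0],
    [0.9,0,3,0,0,0]
  ]
}}

```text
time: 43.77
tool_pos: [530.2, 139.6, 90.8]
tcp_rot: [-3.14, 0.3, -2.072]
contact_force: [0.9, 4.6, 4.4]
grip_width: 13.5
```

```bash
python3 -c "
from kin import *
o=state();print(o['moment'].round(2));goR(*keypose([512,106,84],1.07),2)"
```

```text
t 43.77 p [530.2 139.6  90.8] r [-3.14   0.3   -2.072] q [-0.03  0.5   1.83  0.41  0.71 -2.97] F [0.9 4.6 4.4] w 13.5
[0.76 0.02 0.06]
shift [ 0.8 -0.1  0.9] rot [-0.002  -0.0005 -0.0008]
1 [-0.03  0.5   1.83  0.42  0.71 -2.97] 0.0
2 [-0.03  0.5   1.83  0.42  0.71 -2.97] 0.0
```

Call:
{"fn": "step_arm", "kwargs": {
  "deltas": [
    [0.1,-2.3,0,0.018,0,0.057],
    [0.3,-4.5,-0.1,0.036,0,0.115],
    [0.6,-6.8,-0.2,0.053,0,0.172],
    [1.0,-9.0,-0.3,0.071,0,0.229],
    [1.6,-11.1,-0.5,0.089,0,0.287]
  ]
}}

```text
time: 44.18
tool_pos: [538.8, 133.2, 90.7]
tcp_rot: [-3.141, 0.3, -2.374]
contact_force: [-0.0, 7.2, 3.1]
grip_width: 13.6
```

```bash
cat > sw.py <<'E'
from kin import *
o=state();print('M',o['moment'].round(2));psi=o['tcp_rot'][2]+np.pi;psi=(psi+np.pi)%(2*np.pi)-np.pi
d=np.array([np.cos(psi),np.sin(psi)]);n=np.array([-d[1],d[0]]);F=o['contact_force'][:2];print('psi',round(psi,3),'elbow',(o['tool_pos'][:2]-37.7*d).round(1),'F tail/ccw',F@d,F@n)
E
python3 sw.py
```

```text
t 44.18 p [538.8 133.2  90.7] r [-3.141  0.3   -2.374] q [-0.01  0.49  1.86  0.37  0.61 -2.63] F [-0.   7.2  3.1] w 13.6
M [1.34 0.03 0.8 ]
psi 0.767 elbow [511.6 107. ] F tail/ccw 4.976828763282308 5.224630319825901
```

Call:
{"fn": "step_arm", "kwargs": {
  "deltas": [
    [-0.5,-2.3,0.2,0.018,0,0.057],
    [-0.4,-4.5,0.1,0.036,0,0.115],
    [-0.1,-6.8,0,0.053,0,0.172],
    [0.3,-9.0,-0.1,0.071,0,0.229],
    [0.9,-11.1,-0.3,0.089,0,0.287]
  ]
}}

```text
time: 44.6
tool_pos: [545.7, 124.3, 90.6]
tcp_rot: [-3.14, 0.3, -2.675]
contact_force: [-0.9, 5.3, 1.8]
grip_width: 13.9
```

```bash
python3 sw.py
```

```text
t 44.6 p [545.7 124.3  90.6] r [-3.14   0.3   -2.675] q [ 0.02  0.48  1.88  0.25  0.53 -2.22] F [-0.9  5.3  1.8] w 13.9
M [1.1  0.14 0.81]
psi 0.467 elbow [512.1 107.3] F tail/ccw 1.6007328273331245 5.140932057866517
```

Call:
{"fn": "step_arm", "kwargs": {
  "deltas": [
    [0.1,-2.3,0,0.018,0,0.057],
    [0.3,-4.5,-0.1,0.036,0,0.115],
    [0.6,-6.8,-0.2,0.053,0,0.172],
    [1.0,-9.0,-0.3,0.071,0,0.229],
    [1.6,-11.1,-0.5,0.089,0,0.287]
  ]
}}

```text
time: 45.02
tool_pos: [549.5, 113.6, 90.6]
tcp_rot: [-3.14, 0.302, -2.975]
contact_force: [-0.6, 5.8, 1.5]
grip_width: 14.1
```

```bash
python3 sw.py; python3 -c "
from kin import *
for psi in (.2,0,-.1,-.2): print(psi,ik(*keypose([511.8,106.8,85],psi)))"
```

```text
t 45.02 p [549.5 113.6  90.6] r [-3.14   0.302 -2.975] q [ 0.05  0.48  1.88  0.07  0.48 -1.74] F [-0.6  5.8  1.5] w 14.1
M [1.11 0.01 0.81]
psi 0.167 elbow [512.3 107.3] F tail/ccw 0.34863920800298875 5.811297345078301
0.2 (array([ 0.04430257,  0.47658783,  1.8816586 ,  0.09815357,  0.48797186,
       -1.80636697]), np.float64(1.224245907950242e-13))
0 (array([ 0.06527035,  0.47813512,  1.87858179, -0.04145962,  0.48503659,
       -1.47176665]), np.float64(2.8828544769106075e-13))
-0.1 (array([ 0.07567352,  0.47998795,  1.87489535, -0.10967599,  0.49278181,
       -1.30614617]), np.float64(1.0716098062702413e-13))
-0.2 (array([ 0.08583927,  0.48253212,  1.86982971, -0.17312501,  0.50631905,
       -1.14538709]), np.float64(1.364098198781154e-13))
```

Call:
{"fn": "step_arm", "kwargs": {
  "deltas": [
    [0,-1.5,0,0.012,0,0.038],
    [0.1,-3.0,0,0.024,0,0.076],
    [0.3,-4.5,-0.1,0.036,0,0.115],
    [0.3,-4.5,-0.1,0.036,0,0.115]
  ]
}}

```text
time: 45.35
tool_pos: [550.1, 109.1, 90.6]
tcp_rot: [-3.139, 0.302, -3.094]
contact_force: [0.4, 4.3, 1.4]
grip_width: 13.9
```

```bash
python3 sw.py
```

```text
t 45.35 p [550.1 109.1  90.6] r [-3.139  0.302 -3.094] q [ 0.06  0.48  1.88 -0.02  0.48 -1.54] F [0.4 4.3 1.4] w 13.9
M [ 0.82 -0.13  0.61]
psi 0.048 elbow [512.4 107.3] F tail/ccw 0.5836456626535814 4.309019835280413
```

Call:
{"fn": "step_arm", "kwargs": {
  "deltas": [
    [0,-1.5,0,0.012,0,0.038],
    [0.1,-3.0,0,0.024,0,0.076],
    [0.1,-3.0,0,0.024,0,0.076]
  ]
}}

```text
time: 45.6
tool_pos: [550.2, 106.0, 90.6]
tcp_rot: [-3.139, 0.302, 3.11]
contact_force: [0.6, 4.2, 1.5]
grip_width: 13.9
```

```bash
python3 sw.py
```

```text
t 45.6 p [550.2 106.   90.6] r [-3.139  0.302  3.11 ] q [ 0.07  0.48  1.88 -0.07  0.49 -1.41] F [0.6 4.2 1.5] w 13.9
M [ 0.89 -0.14  0.6 ]
psi -0.032 elbow [512.5 107.2] F tail/ccw 0.4530202926569334 4.219734157137429
```

Call:
{"fn": "step_arm", "kwargs": {
  "deltas": [
    [0,-1.5,0,0.012,0,0.038],
    [0.1,-3.0,0,0.024,0,0.076],
    [0.1,-3.0,0,0.024,0,0.076]
  ]
}}

```text
time: 45.85
tool_pos: [550.0, 103.0, 90.6]
tcp_rot: [-3.139, 0.303, 3.031]
contact_force: [1.4, 4.0, 0.7]
grip_width: 13.7
```

```bash
python3 sw.py
```

```text
t 45.85 p [550.  103.   90.6] r [-3.139  0.303  3.031] q [ 0.08  0.48  1.87 -0.13  0.49 -1.28] F [1.4 4.  0.7] w 13.7
M [ 0.91 -0.18  0.59]
psi -0.111 elbow [512.6 107.2] F tail/ccw 0.9206680919080387 4.1059618470632735
```

Call:
{"fn": "step_arm", "kwargs": {
  "deltas": [
    [0,-1.5,0,0.012,0,0.038],
    [0.1,-3.0,0,0.024,0,0.076],
    [0.1,-3.0,0,0.024,0,0.076]
  ]
}}

```text
time: 46.1
tool_pos: [549.8, 101.0, 90.6]
tcp_rot: [-3.14, 0.303, 2.952]
contact_force: [2.0, 10.3, 0.2]
grip_width: 14.2
```

```bash
python3 sw.py
```

```text
t 46.1 p [549.8 101.   90.6] r [-3.14   0.303  2.952] q [ 0.09  0.48  1.87 -0.17  0.5  -1.15] F [ 2.  10.3  0.2] w 14.2
M [ 1.72 -0.25  1.21]
psi -0.19 elbow [512.7 108.1] F tail/ccw -0.003808355382705049 10.446098652116417
```

Call:
{"fn": "step_arm", "kwargs": {
  "deltas": [
    [0,-1.5,0,0.012,0,0.038],
    [0.1,-3.0,0,0.024,0,0.076],
    [0.1,-3.0,0,0.024,0,0.076]
  ]
}}

```text
time: 46.35
tool_pos: [549.2, 99.6, 90.6]
tcp_rot: [3.141, 0.304, 2.872]
contact_force: [1.3, 19.6, 0.2]
grip_width: 14.9
```

```bash
python3 sw.py;python3 -c "
from kin import *
q=cap('scene');p=cap('top')
crop=lambda i,x,y,w,h,s:cv2.resize(i['color'][y:y+h,x:x+w,::-1],None,fx=s,fy=s,interpolation=cv2.INTER_LANCZOS4)
a=proj(q,[560,100,84]).astype(int);b=proj(p,[560,107,84]).astype(int);print(a,b)
cv2.imwrite('pics/s1.png',np.hstack([crop(q,a[0]-40,a[1]-50,80,100,5),crop(p,b[0]-40,b[1]-50,80,100,5)]))"
```

```text
t 46.35 p [549.2  99.6  90.6] r [3.141 0.304 2.872] q [ 0.1   0.49  1.86 -0.22  0.52 -1.03] F [ 1.3 19.6  0.2] w 14.9
M [ 3.21 -0.09  1.66]
psi -0.269 elbow [512.9 109.7] F tail/ccw -3.9243063603847164 19.235538369879507
[311 227] [241 200]
```

View pics/s1.png

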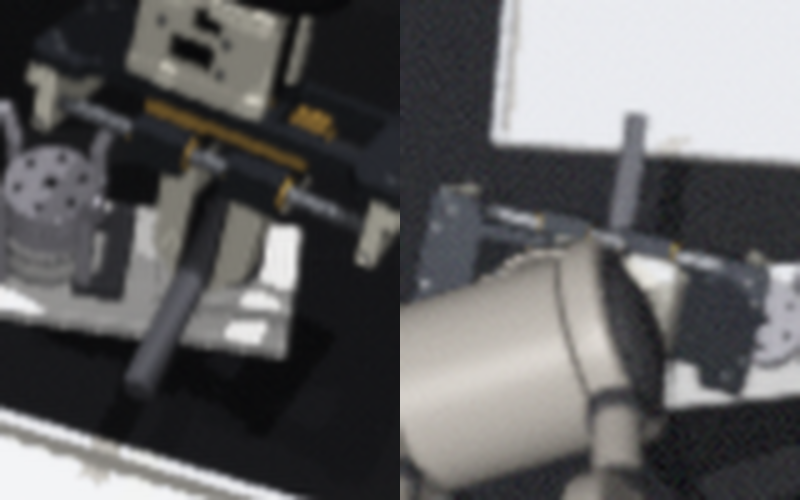

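The moment jumped from a steady 0.8 to 1.7 N m at psi ≈ -0.15, which matches the stop. The picture shows the key's long arm pointing outward and the gripper above the rods. I'll ease the load and draw the key out.

Call:
{"fn": "step_arm", "kwargs": {
  "deltas": [
    [0.1,2,0,-0.016,0,-0.05],
    [0.3,4,-0.1,-0.032,0,-0.1],
    [0.5,6,-0.1,-0.047,0,-0.153],
    [0.5,6,-0.1,-0.047,0,-0.153]
  ]
}}

```text
time: 46.78
tool_pos: [549.5, 102.6, 90.4]
tcp_rot: [-3.137, 0.301, 3.034]
contact_force: [0.7, 3.6, 2.7]
grip_width: 13.8
```

```bash
python3 sw.py
```

```text
t 46.78 p [549.5 102.6  90.4] r [-3.137  0.301  3.034] q [ 0.08  0.48  1.87 -0.12  0.49 -1.28] F [0.7 3.6 2.7] w 13.8
M [0.72 0.1  0.19]
psi -0.108 elbow [512.  106.6] F tail/ccw 0.2915664287930704 3.616248536110176
```

Call:
{"fn": "step_arm", "kwargs": {
  "deltas": [
    [-1.2,0,-3.8,0,0,0],
    [-2.4,0,-7.6,0,0,0],
    [-4.1,0,-13.4,0,0,0],
    [-5.9,0,-19,0,0,0],
    [-7.4,0,-24,0,0,0]
  ]
}}

```text
time: 47.2
tool_pos: [543.8, 103.1, 108.6]
tcp_rot: [-3.135, 0.284, 3.03]
contact_force: [7.2, 8.0, -40.1]
grip_width: 13.2
```

```bash
python3 sw.py
```

```text
t 47.2 p [543.8 103.1 108.6] r [-3.135  0.284  3.03 ] q [ 0.08  0.45  1.86 -0.11  0.56 -1.29] F [  7.2   8.  -40.1] w 13.2
M [1.68 0.65 0.65]
psi -0.111 elbow [506.4 107.3] F tail/ccw 6.303817662475169 8.786910091192418
```

Call:
{"fn": "step_arm", "kwargs": {
  "deltas": [
    [1.5,0,4.8,0,0,0],
    [3,0,9.6,0,0,0],
    [3,0,9.6,0,0,0],
    [3,0,9.6,0,0,0]
  ]
}}

```text
time: 47.53
tool_pos: [548.8, 102.6, 104.8]
tcp_rot: [-3.137, 0.299, 3.03]
contact_force: [0.0, 3.0, -6.8]
grip_width: 13.8
```

```bash
cat sw.py > sw2.py; cat >> sw2.py <<'E'
q=cap('scene');p=cap('top')
# tail tip: dark-ish key pixels; print small patches around predicted tail for level key
R=Ro.from_euler('xyz',o['tcp_rot']);G=o['tool_pos']+6*R.apply([0,0,1])
T=G+93.5*np.r_[d,0]
for i,n in((q,'s'),(p,'t')):
    u=proj(i,T);print(n,'pred tail',u.round(1))
    print([(np.round(k['rect'],1).tolist(),round(k['p'],2)) for k in bot.boxes_of('key_elbow',i)])
E
python3 sw2.py
```

```text
t 47.53 p [548.8 102.6 104.8] r [-3.137  0.299  3.03 ] q [ 0.08  0.46  1.86 -0.12  0.53 -1.29] F [ 0.   3.  -6.8] w 13.8
M [0.62 0.57 0.36]
psi -0.111 elbow [511.3 106.8] F tail/ccw -0.28961555334852035 3.0042028593854524
s pred tail [301.2 251.3]
[([306.2, 237.6, 14.1, 42.5], 0.52)]
t pred tail [245.2 171.7]
[]
```

```bash
cat > tail.py <<'E'
from sw import *
def scan():
    q=cap('scene');g=cv2.cvtColor(q['color'],cv2.COLOR_RGB2GRAY)
    R=Ro.from_euler('xyz',o['tcp_rot']);G=o['tool_pos']+6*R.apply([0,0,1])
    # background subtract reference: sample patch and print around predicted tail
    for gam in np.arange(-.4,.41,.08):
        L=[G+s*np.r_[d*np.cos(gam),np.sin(gam)] for s in range(30,111,8)]
        print(round(gam,2),[int(cv2.getRectSubPix(g,(1,1),tuple(map(float,proj(q,X))))[0,0]) for X in L])
    u=proj(q,G+93.5*np.r_[d,0]).astype(int);print(u);print(g[u[1]-14:u[1]+16,u[0]-14:u[0]+16:1])
scan()
E
python3 tail.py
```

```text
t 47.73 p [548.7 102.7 104.9] r [-3.137  0.299  3.031] q [ 0.08  0.46  1.86 -0.12  0.53 -1.29] F [-1.2  2.  -8.1] w 13.7
M [0.56 0.65 0.34]
psi -0.111 elbow [511.2 106.8] F tail/ccw -1.3960475683651126 1.8097740826792827
-0.4 [90, 92, 94, 91, 87, 82, 73, 36, 20, 20, 23]
-0.32 [89, 90, 92, 92, 90, 87, 81, 39, 17, 17, 22]
-0.24 [88, 88, 91, 92, 91, 90, 88, 49, 20, 16, 19]
-0.16 [86, 87, 89, 90, 90, 91, 90, 75, 32, 15, 15]
-0.08 [83, 86, 87, 88, 88, 89, 89, 88, 43, 14, 15]
0.0 [73, 84, 85, 86, 88, 88, 85, 86, 73, 30, 13]
0.08 [60, 83, 84, 85, 86, 89, 86, 79, 79, 56, 16]
0.16 [44, 81, 82, 87, 84, 91, 94, 83, 63, 59, 37]
0.24 [38, 69, 83, 86, 94, 89, 104, 106, 80, 38, 31]
0.32 [36, 54, 87, 93, 102, 109, 102, 124, 127, 93, 19]
0.4 [33, 43, 77, 103, 108, 119, 131, 116, 129, 140, 128]
[301 251]
[[142 142 139 123 109 106 104 104 120 139 143 143 144 142 134 131 123 119
  102  85  85  91  95  86  72  80 126 137 136 140]
 [145 145 144 143 141 140 140 140 141 143 142 143 143 142 141 141 122 112
   90  83  87  94  92  79  70  95 115 118 118 121]
 [147 145 144 144 145 144 144 143 142 142 142 142 14
[... 2748 characters left out ...]
 15  15  23  25  24  23
   22  22  21  21  21  22  25  24  24  23  22  20]
 [ 35  29  26  25  25  24  18  15  15  14  15  15  18  20  24  24  25  22
   21  21  21  22  21  22  24  24  24  25  23  23]
 [104  79  57  48  35  26  18  14  14  15  15  15  22  25  25  24  25  21
   21  22  21  22  22  22  25  23  24  25  25  25]
 [202 190 162 145 101  57  36  22  16  16  14  15  22  24  25  24  24  22
   21  21  22  22  23  25  24  24  24  25  24  24]
 [220 230 227 224 200 152 111  69  46  34  23  20  23  24  24  25  23  22
   21  21  21  21  24  24  24  25  24  25  25  24]
 [161 193 212 222 229 201 174 148 134 110  71  57  51  47  35  27  22  21
   21  22  22  22  25  24  25  24  25  25  25  25]]
```

Call:
{"fn": "step_arm", "kwargs": {
  "deltas": [
    [0.1,1.2,0,-0.009,0,-0.029],
    [0.2,2.4,0,-0.018,0,-0.057],
    [0.2,2.4,0,-0.018,0,-0.057]
  ]
}}

```text
time: 48.03
tool_pos: [548.9, 104.7, 104.9]
tcp_rot: [-3.137, 0.299, 3.091]
contact_force: [-1.7, -0.0, -8.0]
grip_width: 13.2
```

```bash
python3 sw.py
```

```text
t 48.03 p [548.9 104.7 104.9] r [-3.137  0.299  3.091] q [ 0.07  0.46  1.86 -0.08  0.53 -1.38] F [-1.7 -0.  -8. ] w 13.2
M [ 0.09  0.84 -0.08]
psi -0.051 elbow [511.2 106.6] F tail/ccw -1.7279319863835234 -0.1001008032137601
```

Call:
{"fn": "step_arm", "kwargs": {
  "deltas": [
    [-0.6,0,-1.9,0,0,0],
    [-1.2,0,-3.8,0,0,0],
    [-1.2,0,-3.8,0,0,0]
  ]
}}

```text
time: 48.28
tool_pos: [547.2, 105.0, 107.1]
tcp_rot: [-3.137, 0.294, 3.09]
contact_force: [-2.2, 1.2, -23.1]
grip_width: 13.8
```

```bash
python3 sw.py
```

```text
t 48.28 p [547.2 105.  107.1] r [-3.137  0.294  3.09 ] q [ 0.07  0.45  1.86 -0.08  0.54 -1.38] F [ -2.2   1.2 -23.1] w 13.8
M [0.19 1.37 0.07]
psi -0.051 elbow [509.6 107. ] F tail/ccw -2.269911638558779 1.0570677061458738
```

Call:
{"fn": "step_arm", "kwargs": {
  "deltas": [
    [-1,0,1,0,0.02,0],
    [-2,0,2.1,0,0.04,0],
    [-2,0,2.1,0,0.04,0]
  ]
}}

```text
time: 48.53
tool_pos: [549.7, 104.9, 105.9]
tcp_rot: [-3.137, 0.253, 3.09]
contact_force: [-7.2, -0.3, -17.4]
grip_width: 13.8
```

```bash
python3 sw.py
```

```text
t 48.53 p [549.7 104.9 105.9] r [-3.137  0.253  3.09 ] q [ 0.07  0.47  1.82 -0.06  0.6  -1.4 ] F [ -7.2  -0.3 -17.4] w 13.8
M [0.16 1.71 0.1 ]
psi -0.051 elbow [512.1 106.9] F tail/ccw -7.136746649137902 -0.7097025856478016
```

Call:
{"fn": "step_arm", "kwargs": {
  "deltas": [
    [1.5,0,2,0,-0.01,0],
    [3,0,5,0,-0.02,0],
    [4,0,8,0,-0.03,0],
    [4.5,0,9.5,0,-0.03,0],
    [4.5,0,9.5,0,-0.03,0]
  ]
}}

```text
time: 48.95
tool_pos: [553.3, 105.2, 101.3]
tcp_rot: [-3.138, 0.3, 3.091]
contact_force: [-5.5, -1.7, 7.2]
grip_width: 13.9
```

```bash
python3 sw.py
```

```text
t 48.95 p [553.3 105.2 101.3] r [-3.138  0.3    3.091] q [ 0.07  0.47  1.86 -0.08  0.52 -1.38] F [-5.5 -1.7  7.2] w 13.9
M [-0.18  0.74  0.15]
psi -0.051 elbow [515.6 107.1] F tail/ccw -5.4502461242222555 -1.9904004948948812
```

Call:
{"fn": "step_arm", "kwargs": {
  "deltas": [
    [0.9,0,-0.2,0,0,0],
    [0.9,0,-0.2,0,0,0],
    [0.9,0,-0.2,0,0,0],
    [0.9,0,-0.2,0,0,0],
    [0.9,0,-0.2,0,0,0]
  ],
  "fingers": 40
}}

```text
time: 49.37
tool_pos: [550.1, 105.3, 98.1]
tcp_rot: [-3.138, 0.293, 3.09]
contact_force: [0.3, -0.5, 0.1]
grip_width: 38.6
```

Call:
{"fn": "step_arm", "kwargs": {
  "deltas": [
    [0,0,-15,0,0,0],
    [0,0,-40,0,0,0],
    [0,0,-75,0,0,0],
    [0,0,-110,0,0,0],
    [0,0,-140,0,0,0]
  ]
}}

```text
time: 49.78
tool_pos: [509.0, 107.9, 233.7]
tcp_rot: [-3.138, 0.292, 3.09]
contact_force: [1.3, 0.2, 0.6]
grip_width: 40.0
```

Call:
{"fn": "step_arm", "kwargs": {
  "deltas": [
    [0,0,0,0,0.1,0],
    [0,0,0,0,0.2,0],
    [0,0,0,0,0.3,0],
    [0,0,0,0,0.3,0],
    [0,0,0,0,0.3,0]
  ]
}}

```text
time: 50.2
tool_pos: [510.1, 107.6, 230.9]
tcp_rot: [-3.138, -0.008, 3.089]
contact_force: [-0.4, 0.1, -0.1]
grip_width: 40.0
```

```bash
python3 - <<'E'
from kin import *
state();q=cap('scene');p=cap('top')
for n,i in (('s',q),('t',p)): print(n,[(np.round(k['rect'],1).tolist(),round(k['p'],2)) for k in bot.boxes_of('key_elbow',i)])
for z in (84,95):
    for s in (0,40,133):
        X=[512.4+s*.995,107-s*.09,z];print(z,s,proj(q,X).round(1),proj(p,X).round(1))
crop=lambda i,x,y,w,h,s:cv2.resize(i['color'][y:y+h,x:x+w,::-1],None,fx=s,fy=s,interpolation=cv2.INTER_LANCZOS4)
cv2.imwrite('pics/r1.png',np.hstack([crop(q,270,170,80,100,5),crop(p,215,155,80,100,5)]))
E
```

```text
t 50.2 p [510.1 107.6 230.9] r [-3.138 -0.008  3.089] q [ 0.06  0.36  1.56 -0.    1.23 -1.45] F [-0.4  0.1 -0.1] w 40.0
s [([310.1, 239.3, 17.9, 46.1], 0.56), ([191.9, 268.1, 21.4, 41.9], 0.55)]
t []
84 0 [317.8 214. ] [241.4 216.8]
84 40 [313.4 225.8] [242.4 203.3]
84 133 [302.1 255.8] [244.7 172.4]
95 0 [318.1 211.1] [241.  216.4]
95 40 [313.7 222.9] [242.  202.8]
95 133 [302.3 253.1] [244.3 171.6]
```

View pics/r1.png

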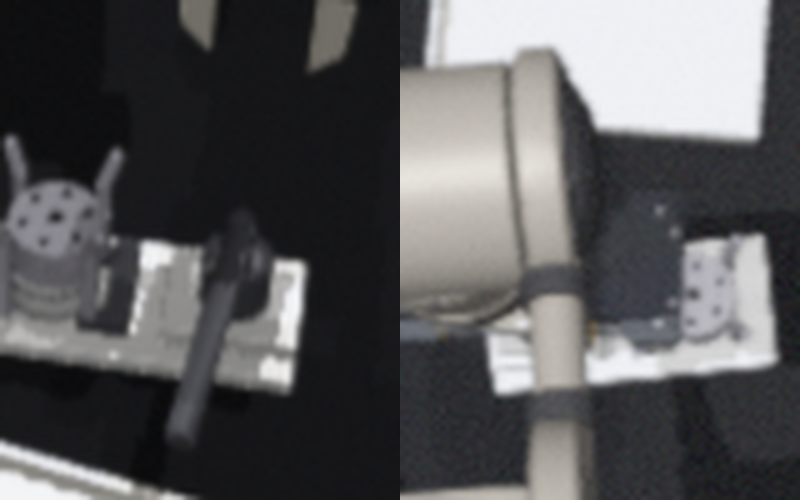

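The key is still fully in the socket and level, with its elbow at about (318,215) px and its tail at (306.6,257) px. The grip slipped because I pulled off-axis. I'll regrasp close to the elbow with the tool upright.

```bash
python3 - <<'E'
from kin import *
o=state();q=cap('scene')
e=at(q,318,214.5,84);
for u in ((306.4,255.5),(306.6,256.5)):
    t=at(q,*u,84);v=t-[512.4,107,84];print(t.round(1),np.hypot(v[0],v[1]).round(1),'psi',np.arctan2(v[1],v[0]).round(3))
print(e.round(1))
g=cv2.cvtColor(q['color'],cv2.COLOR_RGB2GRAY)
for z,s in ((84,60),(84,90),(84,120)):
    X=[512.4+s,107,z];u=proj(q,X);r=int(round(u[1]));row=g[r,int(u[0])-10:int(u[0])+14];print(s,u.round(1),int(u[0])-10,row)
psi=0.0;goR(np.array([525.4,107.,92.]),tool(np.pi,0),3)
E
```

```text
t 50.4 p [508.5 107.9 231.5] r [-3.138 -0.008  3.09 ] q [ 0.06  0.35  1.56 -0.    1.23 -1.45] F [-0.5 -0.4 -0.3] w 40.1
[641.4 104.3  84. ] 129.1 psi -0.021
[644.  105.3  84. ] 131.6 psi -0.013
[514.  107.8  84. ]
60 [313.3 232.5] 303 [138 142 142 142 141 140 127  81  67  74  80  84  77  51  39  36  38  41
  62  95 133 167 181 216]
90 [310.8 242.3] 300 [143 139 138 141 143 146 134  94  74  77  82  79  70  85 125 136 137 136
 135 136 136 137 153 217]
120 [308.3 252.6] 298 [20 19 13 12 12 29 72 86 92 89 75 58 35 24 21 21 22 22 21 21 22 21 21 21]
shift [-18.    0.5 139.5] rot [-0.0035 -0.0084 -0.0519]
1 [ 0.06  0.41  1.62 -0.    1.12 -1.47] 0.0
3 [ 0.06  0.54  1.7   0.    0.9  -1.51] 0.0
```

Call:
{"fn": "step_arm", "kwargs": {
  "deltas": [
    [-5,0,30,-0.002,-0.004,-0.01],
    [-10,0,60,-0.003,-0.008,-0.022],
    [-15,0,85,-0.003,-0.008,-0.022],
    [-17,0,100,-0.003,-0.008,-0.022],
    [-17,0,100,-0.003,-0.008,-0.022]
  ]
}}

```text
time: 50.87
tool_pos: [523.3, 106.5, 128.5]
tcp_rot: [-3.141, -0.007, 3.111]
contact_force: [-0.8, -0.5, 0.4]
grip_width: 40.0
```

Call:
{"fn": "step_arm", "kwargs": {
  "deltas": [
    [0,0,0,0,0,0],
    [0,0,0,0,0,0],
    [0,0,0,0,0,0],
    [0,0,0,0,0,0],
    [0,0,0,0,0,0]
  ]
}}

```text
time: 51.28
tool_pos: [525.7, 106.7, 132.5]
tcp_rot: [-3.141, 0.001, 3.111]
contact_force: [0.2, 0.4, 0.2]
grip_width: 39.7
```

```bash
python3 -c "
from kin import *
state();goR(np.array([525.4,106.7,91.]),tool(3.112,0),2)"
```

```text
t 51.28 p [525.7 106.7 132.5] r [-3.141e+00  1.000e-03  3.111e+00] q [ 0.06  0.49  1.66 -0.    1.   -1.48] F [0.2 0.4 0.2] w 39.7
shift [ 0.3  0.  41.5] rot [-0.0003  0.0008 -0.0005]
1 [ 0.06  0.51  1.68 -0.    0.95 -1.48] 0.0
2 [ 0.06  0.54  1.7   0.    0.9  -1.48] 0.0
```

Call:
{"fn": "step_arm", "kwargs": {
  "deltas": [
    [0,0,12,0,0,0],
    [0,0,24,0,0,0],
    [0,0,34,0,0,0],
    [0,0,41,0,0,0],
    [0,0,41,0,0,0]
  ]
}}

```text
time: 51.7
tool_pos: [524.4, 106.5, 89.2]
tcp_rot: [-3.141, -0.004, 3.111]
contact_force: [-0.3, 0.1, -0.4]
grip_width: 39.7
```

Call:
{"fn": "step_arm", "kwargs": {
  "deltas": [
    [0,0,0,0,0,0],
    [0,0,0,0,0,0],
    [0,0,0,0,0,0],
    [0,0,0,0,0,0]
  ]
}}

```text
time: 52.03
tool_pos: [525.6, 106.6, 91.0]
tcp_rot: [-3.141, -0.0, 3.111]
contact_force: [0.5, -1.4, -0.0]
grip_width: 40.1
```

Call:
{"fn": "step_arm", "kwargs": {
  "deltas": [
    [0,0,0,0,0,0],
    [0,0,0,0,0,0],
    [0,0,0,0,0,0],
    [0,0,0,0,0,0],
    [0,0,0,0,0,0]
  ],
  "fingers": 6
}}

```text
time: 52.45
tool_pos: [525.3, 106.3, 90.6]
tcp_rot: [-3.14, -0.001, 3.112]
contact_force: [-0.4, -1.8, 0.1]
grip_width: 13.5
```

Call:
{"fn": "step_arm", "kwargs": {
  "deltas": [
    [0,0,0,0,0,0],
    [0,0,0,0,0,0],
    [0,0,0,0,0,0],
    [0,0,-1.5,0,0,0],
    [0,0,-3,0,0,0]
  ]
}}

```text
time: 52.87
tool_pos: [524.2, 106.3, 91.4]
tcp_rot: [-3.141, -0.004, 3.111]
contact_force: [3.6, -2.4, -27.0]
grip_width: 13.9
```

```bash
python3 sw.py
```

```text
t 52.87 p [524.2 106.3  91.4] r [-3.141 -0.004  3.111] q [ 0.06  0.54  1.7  -0.    0.91 -1.48] F [  3.6  -2.4 -27. ] w 13.9
M [-0.31 -1.02  0.04]
psi -0.03 elbow [486.5 107.5] F tail/ccw 3.642273905715336 -2.285565086776333
```

Call:
{"fn": "step_arm", "kwargs": {
  "deltas": [
    [0,0.9,0,0,0,-0.07],
    [0,0,0,0,0,0],
    [0,-0.9,0,0,0,0.07],
    [0,0,-0.5,0,0,0],
    [0,0,-0.5,0,0,0]
  ]
}}

```text
time: 53.28
tool_pos: [524.1, 106.4, 92.4]
tcp_rot: [-3.14, -0.005, 3.114]
contact_force: [1.5, -3.5, -18.2]
grip_width: 14.0
```

```bash
python3 sw.py
```

```text
t 53.28 p [524.1 106.4  92.4] r [-3.14  -0.005  3.114] q [ 0.06  0.54  1.7  -0.    0.91 -1.49] F [  1.5  -3.5 -18.2] w 14.0
M [-0.51 -0.71  0.16]
psi -0.028 elbow [486.4 107.4] F tail/ccw 1.5486019016434371 -3.459023264907992
```

Call:
{"fn": "step_arm", "kwargs": {
  "deltas": [
    [-0.3,0.2,-0.5,0,0,-0.08],
    [-0.3,-0.8,-1,0,0,0],
    [-0.3,-1.8,-1.5,0,0,0.08],
    [-0.3,-0.8,-2,0,0,0],
    [-0.3,0.2,-2.5,0,0,-0.08]
  ]
}}

```text
time: 53.7
tool_pos: [524.3, 107.1, 95.1]
tcp_rot: [3.141, -0.005, -3.09]
contact_force: [-0.2, -1.0, -9.3]
grip_width: 13.8
```

```bash
python3 sw.py
```

```text
t 53.7 p [524.3 107.1  95.1] r [ 3.141 -0.005 -3.09 ] q [ 0.06  0.54  1.69  0.    0.92 -1.56] F [-0.2 -1.  -9.3] w 13.8
M [-0.03 -0.19  0.04]
psi 0.051 elbow [486.6 105.2] F tail/ccw -0.2563836505809483 -0.9999617497342463
```

Call:
{"fn": "step_arm", "kwargs": {
  "deltas": [
    [0,-1,-0.8,0,0,0.08],
    [0,-2,-1.6,0,0,0.14],
    [0,-1,-2.4,0,0,0.08],
    [0,0,-3.2,0,0,0],
    [0,-1,-4,0,0,0.08]
  ]
}}

```text
time: 54.12
tool_pos: [524.2, 106.2, 99.4]
tcp_rot: [-3.141, -0.005, 3.116]
contact_force: [-0.3, -0.6, -15.3]
grip_width: 14.0
```

Call:
{"fn": "step_arm", "kwargs": {
  "deltas": [
    [0,1,-0.8,0,0,-0.08],
    [0,0,-1.6,0,0,0],
    [0,-1,-2.4,0,0,0.07],
    [0,0,-3.2,0,0,0],
    [0,1,-4,0,0,-0.07]
  ]
}}

```text
time: 54.53
tool_pos: [524.5, 107.0, 103.7]
tcp_rot: [3.142, -0.004, -3.101]
contact_force: [-1.3, -1.9, -5.5]
grip_width: 13.8
```

```bash
cat > tz.py <<'E'
from sw import *
q=cap('scene');R=Ro.from_euler('xyz',o['tcp_rot']);g=cv2.cvtColor(q['color'],cv2.COLOR_RGB2GRAY)
print('box',[(np.round(k['rect'],1).tolist(),round(k['p'],2)) for k in bot.boxes_of('key_elbow',q)])
E0=np.array([512.4,107.])
for z in (84,90,100,110):
    print(z,[int(g[tuple(np.round(proj(q,np.r_[E0+s*d,z])[::-1]).astype(int))]) for s in range(110,150,4)],proj(q,np.r_[E0+133*d,z]).round(1))
E
python3 tz.py
```

```text
t 54.53 p [524.5 107.  103.7] r [ 3.142 -0.004 -3.101] q [ 0.06  0.53  1.68  0.    0.94 -1.55] F [-1.3 -1.9 -5.5] w 13.8
M [-0.19  0.17  0.11]
psi 0.041 elbow [486.8 105.5] F tail/ccw -1.3359234411409182 -1.8102266930185942
box [([314.4, 235.9, 9.6, 45.8], 0.6)]
84 [88, 81, 76, 44, 38, 25, 22, 21, 21, 22] [309.6 257.6]
90 [90, 88, 81, 84, 44, 38, 31, 21, 21, 21] [309.7 256.1]
100 [89, 91, 90, 85, 90, 84, 44, 38, 24, 21] [310.  253.6]
110 [88, 91, 92, 91, 90, 91, 90, 67, 44, 30] [310.2 251. ]
```

Call:
{"fn": "step_arm", "kwargs": {
  "deltas": [
    [0,-1,-1,0,0,0.07],
    [0,-2,-2,0,0,0.14],
    [0,-1,-3,0,0,0.07],
    [0,0,-4,0,0,0],
    [0,-1,-5,0,0,0.07]
  ]
}}

```text
time: 55.05
tool_pos: [525.0, 106.3, 109.7]
tcp_rot: [3.142, -0.003, 3.113]
contact_force: [-2.1, -0.8, -4.3]
grip_width: 13.8
```

Call:
{"fn": "step_arm", "kwargs": {
  "deltas": [
    [0,1,-1.2,0,0,-0.07],
    [0,0,-2.4,0,0,0],
    [0,-1,-3.6,0,0,0.07],
    [0,0,-4.8,0,0,0],
    [0,0,-6,0,0,0]
  ]
}}

```text
time: 55.47
tool_pos: [526.2, 106.2, 116.5]
tcp_rot: [3.141, 0.001, 3.111]
contact_force: [0.2, 0.2, -1.4]
grip_width: 13.7
```

Call:
{"fn": "step_arm", "kwargs": {
  "deltas": [
    [0,0,-2,0,0,0],
    [0,0,-4,0,0,0],
    [0,0,-7,0,0,0],
    [0,0,-10,0,0,0],
    [0,0,-13,0,0,0]
  ]
}}

```text
time: 55.88
tool_pos: [525.8, 105.8, 128.9]
tcp_rot: [-3.141, -0.001, 3.111]
contact_force: [0.3, 0.0, -1.7]
grip_width: 13.6
```

```bash
python3 tz.py
```

```text
t 55.88 p [525.8 105.8 128.9] r [-3.141e+00 -1.000e-03  3.111e+00] q [ 0.06  0.49  1.66 -0.    0.99 -1.48] F [ 0.3  0.  -1.7] w 13.6
M [ 0.12 -0.07  0.01]
psi -0.031 elbow [488.1 107. ] F tail/ccw 0.29451678570024836 0.026966456649768517
box [([309.6, 229.8, 16.2, 46.7], 0.82)]
84 [31, 21, 17, 21, 21, 22, 21, 22, 21, 21] [305.4 256.8]
90 [53, 31, 21, 13, 21, 21, 22, 21, 21, 21] [305.6 255.2]
100 [73, 66, 47, 31, 21, 17, 21, 21, 22, 22] [305.8 252.7]
110 [89, 85, 73, 68, 38, 31, 19, 20, 21, 21] [306.  250.1]
```

```bash
python3 - <<'E'
from kin import *
o=state();q=cap('scene');R=Ro.from_euler('xyz',o['tcp_rot']);G=o['tool_pos']+6*R.apply([0,0,1]);psi=-.031
d=np.array([np.cos(psi),np.sin(psi),0])
g=cv2.cvtColor(q['color'],cv2.COLOR_RGB2GRAY)
for el in (-.15,-.1,-.05,0,.05,.1):
    X=[G+s*(d*np.cos(el)+np.r_[0,0,np.sin(el)]) for s in range(96,140,4)]
    print(el,[int(cv2.getRectSubPix(g,(1,1),tuple(map(float,proj(q,x))))[0,0]) for x in X])
# tray corners from top image
p=cap('top');gp=cv2.cvtColor(p['color'],cv2.COLOR_RGB2GRAY);m=(gp>170).astype(np.uint8)
for c in cv2.findContours(m,0,1)[0]:
    if cv2.contourArea(c)>1500: print(c.reshape(-1,2).mean(0),cv2.minAreaRect(np.array([at(p,*x[0],20)[:2] for x in c],np.float32)))
Tt=tool(-1.63+np.pi,0)*Ro.from_rotvec([-.6,0,0]);a=Tt.apply([0,0,1]);print('a',a.round(3))
for h in (53,75,120):
    pos=np.array([699.4,123.1,h])-6*a;print(h,pos.round(1),[x.round(2) for x in ik(pos,Tt)])
T0=tool(-1.63+np.pi,0);print([x.round(2) for x in ik(np.array([680,123,190.]),T0)])
E
```

```text
t 55.98 p [526.1 105.8 129.2] r [-3.141 -0.     3.111] q [ 0.06  0.49  1.66 -0.    0.99 -1.48] F [ 1.6 -0.7 -2.6] w 13.7
-0.15 [88, 85, 82, 57, 37, 24, 16, 21, 21, 21, 21]
-0.1 [90, 89, 88, 79, 48, 35, 20, 17, 21, 20, 22]
-0.05 [91, 92, 90, 91, 76, 44, 33, 18, 18, 21, 20]
0 [91, 92, 91, 92, 90, 75, 45, 33, 19, 17, 21]
0.05 [89, 90, 91, 91, 92, 90, 80, 50, 35, 22, 15]
0.1 [83, 88, 89, 90, 90, 91, 90, 84, 61, 37, 25]
[119.32388664 386.09311741] ((24.538009643554688, 487.9920654296875), (150.93064880371094, 218.67576599121094), 2.98659610748291)
[209.03846154 378.90909091] ((41.28196334838867, 220.5947265625), (142.66331481933594, 297.5444030761719), 2.9699792861938477)
[ 68.7442623  189.84262295] ((621.5299682617188, 660.1080932617188), (235.06333923339844, 316.623291015625), 20.455846786499023)
[254.81990521 158.492891  ] ((699.5319213867188, 70.20997619628906), (211.3539276123047, 131.87210083007812), 84.24420928955078)
[163.65024631 106.51724138] ((884.4680786132812, 358.324462890625), (226.26438903808594, 121.66890716552734), 78.56190490722656)
[439.32826087  67.05217391] ((954.2832641601562, -532.2344360351562), (154.21397399902344, 488.72161865234375), 3.5415122509002686)
a [ 0.564 -0.033 -0.825]
53 [696.  123.3  58. ] [array([ 0.12,  0.69,  1.66, -0.47,  0.28,  0.61]), np.float64(12.93)]
75 [696.  123.3  80. ] [array([ 0.11,  0.66,  1.67, -0.41,  0.28,  0.54]), np.float64(8.21)]
120 [696.  123.3 125. ] [array([ 0.11,  0.58,  1.68, -0.32,  0.3 ,  0.44]), np.float64(0.0)]
[array([0.07, 0.7 , 1.09, 0.  , 1.35, 0.13]), np.float64(0.0)]
```

```bash
python3 - <<'E'
from kin import *
c=np.array([699.4,70.1]);ty=np.array([np.cos(1.485),np.sin(1.485)]);tx=np.array([ty[1],-ty[0]])
psi=1.485-np.pi
for tau in (.4,.5,.6):
    T=tool(psi+np.pi,0)*Ro.from_rotvec([tau,0,0]);a=T.apply([0,0,1])
    xf=-27;gx=xf+54*np.sin(tau);G=np.r_[c+gx*tx+53*ty,0]
    for h in (5+54*np.cos(tau)+7*np.sin(tau)+1,75,120,180):
        pos=G+[0,0,h]-6*a;print(tau,round(h),pos.round(1),[x.round(2) for x in ik(pos,T)],'toolup',T.inv().apply([0,0,1]).round(3))
T0=tool(psi+np.pi,0);goR(np.array([620,125,190.]),tool(psi+np.pi,0),10)
E
```

```text
0.4 58 [700.3 123.2  64. ] [array([0.05, 1.11, 0.64, 0.05, 1.79, 0.13]), np.float64(0.0)] toolup [ 0.    -0.389 -0.921]
0.4 75 [700.3 123.2  80.5] [array([0.05, 1.09, 0.63, 0.05, 1.81, 0.13]), np.float64(0.0)] toolup [ 0.    -0.389 -0.921]
0.4 120 [700.3 123.2 125.5] [array([0.05, 1.06, 0.58, 0.05, 1.9 , 0.14]), np.float64(0.0)] toolup [ 0.    -0.389 -0.921]
0.4 180 [700.3 123.2 185.5] [array([0.05, 1.04, 0.47, 0.06, 2.03, 0.15]), np.float64(0.0)] toolup [ 0.    -0.389 -0.921]
0.5 57 [705.7 122.8  62. ] [array([0.04, 1.22, 0.44, 0.07, 1.98, 0.14]), np.float64(0.0)] toolup [-0.    -0.479 -0.878]
0.5 75 [705.7 122.8  80.3] [array([0.04, 1.2 , 0.42, 0.07, 2.01, 0.14]), np.float64(0.0)] toolup [-0.    -0.479 -0.878]
0.5 120 [705.7 122.8 125.3] [array([0.04, 1.18, 0.35, 0.07, 2.1 , 0.15]), np.float64(0.0)] toolup [-0.    -0.479 -0.878]
0.5 180 [705.7 122.8 185.3] [array([0.04, 1.18, 0.2 , 0.08, 2.26, 0.16]), np.float64(0.0)] toolup [-0.    -0.479 -0.878]
0.6 55 [710.8 122.3  59.5] [array([0.04, 1.38, 0.12, 0.09, 2.24, 0.16]), np.float64(0.0)] toolup [-0.    -0.565 -0.825]
0.6 75 [710.8 122.3  80. ] [array([0.04, 1.37, 0.08, 0.09, 2.29, 0.16]), np.float64(0.0)] toolup [-0.    -0.565 -0.825]
0.6 120 [710.8 122.3 125. ] [array([0.04, 1.34, 0.04, 0.1 , 2.35, 0.17]), np.float64(3.27)] toolup [-0.    -0.565 -0.825]
0.6 180 [710.8 122.3 185. ] [array([0.03, 1.26, 0.04, 0.11, 2.39, 0.18]), np.float64(11.51)] toolup [-0.    -0.565 -0.825]
shift [-93.6  22.  -61.5] rot [-1.1000e-03 -4.0000e-04  1.6261e+00]
5 [ 0.07  0.53  1.49  0.    1.12 -0.66] 0.0
10 [ 0.08  0.59  1.3  -0.    1.26  0.16] 0.0
```

Call:
{"fn": "step_arm", "kwargs": {
  "deltas": [
    [0,0,-15,0,0,0],
    [0,0,-35,0,0,0],
    [-10,2,-52,0,0,0],
    [-25,6,-61,0,0,0],
    [-40,10,-61,0,0,0]
  ]
}}

```text
time: 56.5
tool_pos: [567.5, 114.8, 192.0]
tcp_rot: [-3.142, 0.003, 3.111]
contact_force: [0.1, 0.2, -2.1]
grip_width: 13.6
```

Call:
{"fn": "step_arm", "kwargs": {
  "deltas": [
    [-12,2,0,0,0,0.12],
    [-24,5,0,0,0,0.24],
    [-36,8,0,0,0,0.36],
    [-46,10,0,0,0,0.48],
    [-54,12,0,0,0,0.6]
  ]
}}

```text
time: 56.92
tool_pos: [621.0, 125.1, 188.8]
tcp_rot: [-3.14, -0.001, 2.505]
contact_force: [-0.5, 1.4, -1.6]
grip_width: 13.6
```

Call:
{"fn": "step_arm", "kwargs": {
  "deltas": [
    [0,0,0,0,0,0.12],
    [0,0,0,0,0,0.24],
    [0,0,0,0,0,0.36],
    [0,0,0,0,0,0.48],
    [0,0,0,0,0,0.6]
  ]
}}

```text
time: 57.33
tool_pos: [620.2, 125.0, 188.8]
tcp_rot: [-3.139, -0.0, 1.905]
contact_force: [-0.6, -0.3, -1.9]
grip_width: 13.9
```

Call:
{"fn": "step_arm", "kwargs": {
  "deltas": [
    [0,0,0,0,0,0.12],
    [0,0,0,0,0,0.24],
    [0,0,0,0,0,0.36],
    [0,0,0,0,0,0.426],
    [0,0,0,0,0,0.426]
  ]
}}

```text
time: 57.75
tool_pos: [620.3, 125.0, 188.9]
tcp_rot: [-3.14, 0.001, 1.483]
contact_force: [0.5, -0.5, -2.2]
grip_width: 13.8
```

```bash
python3 - <<'E'
from kin import *
o=state()
psi=1.485-np.pi
T=tool(psi+np.pi,0)*Ro.from_rotvec([.5,0,0]);goR(np.array([705.7,122.8,125.3]),T,6)
# mark check
q=cap('scene');g=cv2.cvtColor(q['color'],cv2.COLOR_RGB2GRAY);print(g[216:230,307:328])
for a in (0.08,-.2,-.5,-.84,-.92,-1.05): print(a,proj(q,[512.6+15*np.cos(a),107+15*np.sin(a),56]).round(1))
E
```

```text
t 57.75 p [620.3 125.  188.9] r [-3.140e+00  1.000e-03  1.483e+00] q [ 0.08  0.59  1.29 -0.    1.26  0.17] F [ 0.5 -0.5 -2.2] w 13.8
shift [ 5.4 85.4 63.4] rot [ 0.4981  0.     -0.0022]
3 [0.06 0.84 0.92 0.03 1.62 0.14] 0.0
6 [0.04 1.18 0.35 0.07 2.1  0.15] 0.0
[[49 41 28 22 21 19 18 18 18 17 17 17 17 17 17 18 17 18 19 22 34]
 [41 39 35 31 29 29 25 22 21 18 18 19 18 16 17 18 18 17 18 26 36]
 [38 38 38 39 39 38 35 32 30 27 25 22 19 18 19 17 17 17 21 31 38]
 [38 38 39 39 39 39 38 38 38 36 35 31 28 26 25 22 19 19 24 35 38]
 [38 39 39 39 38 38 38 39 39 38 38 37 37 36 35 30 29 29 33 38 38]
 [38 39 38 39 39 39 39 39 39 38 39 39 39 37 38 37 37 38 39 39 38]
 [39 40 38 39 39 39 38 39 38 39 38 39 38 39 39 38 38 39 38 38 39]
 [41 42 42 42 41 39 39 40 38 39 38 38 39 40 39 39 39 38 39 39 38]
 [45 45 45 45 45 42 42 42 41 41 40 41 42 42 40 39 39 38 39 39 38]
 [46 46 46 46 46 45 45 46 46 45 43 44 46 45 43 41 42 42 42 39 40]
 [46 47 46 47 46 46 46 46 45 45 45 45 46 45 46 45 45 45 45 42 42]
 [47 46 46 46 47 47 46 47 47 47 47 46 47 45 46 46 46 46 45 43 43]
 [50 47 46 46 47 47 46 46 46 46 46 46 46 46 47 46 45 45 44 60 56]
 [42 40 42 50 51 47 45 46 46 47 46 46 45 47 46 46 46 45 45 82 90]]
0.08 [316.4 225.7]
-0.2 [314.8 225.3]
-0.5 [313.2 224.5]
-0.84 [311.9 223.3]
-0.92 [311.7 223. ]
-1.05 [311.4 222.4]
```

Call:
{"fn": "step_arm", "kwargs": {
  "deltas": [
    [1,17,12,0.1,0,0],
    [2,34,25,0.2,0,0],
    [3,51,38,0.3,0,0],
    [4,68,51,0.4,0,0],
    [5.4,85,63,0.498,0,-0.002]
  ]
}}

```text
time: 58.22
tool_pos: [700.8, 122.9, 129.9]
tcp_rot: [-2.679, -0.001, 1.488]
contact_force: [1.3, 0.2, -2.3]
grip_width: 13.4
```

Call:
{"fn": "step_arm", "kwargs": {
  "deltas": [
    [0,0,0,0,0,0],
    [0,0,0,0,0,0],
    [0,0,0,0,0,0],
    [0,0,0,0,0,0],
    [0,0,0,0,0,0]
  ]
}}

```text
time: 58.63
tool_pos: [700.4, 123.9, 136.5]
tcp_rot: [-2.69, -0.001, 1.487]
contact_force: [0.1, 0.5, -1.7]
grip_width: 13.7
```

```bash
python3 - <<'E'
from kin import *
o=state()
psi=1.485-np.pi
T=tool(psi+np.pi,0)*Ro.from_rotvec([.5,0,0]);goR(np.array([705.7,122.8,64.]),T,4)
q=cap('scene');g=cv2.cvtColor(q['color'],cv2.COLOR_RGB2GRAY);print(g[214:232,307:328])
E
```

```text
t 58.63 p [700.4 123.9 136.5] r [-2.690e+00 -1.000e-03  1.487e+00] q [0.04 1.11 0.47 0.06 2.01 0.14] F [ 0.1  0.5 -1.7] w 13.7
shift [-0.7 36.5 62.8] rot [0.0485 0.     0.0019]
2 [0.04 1.16 0.46 0.06 1.99 0.14] 0.0
4 [0.04 1.22 0.44 0.07 1.99 0.14] 0.0
[[180 180 180 179 180 179 179 178 179 178 178 178 178 179 178 178 177 177
  176 177 173]
 [181 181 181 181 180 181 181 180 180 180 180 180 180 179 180 179 179 179
  179 178 173]
 [183 184 183 182 182 182 182 182 182 182 181 181 181 181 180 180 180 180
  180 179 172]
 [185 185 186 185 184 184 183 184 184 183 183 182 183 182 182 181 182 181
  181 181 171]
 [189 189 189 188 187 187 187 186 186 186 185 185 184 184 184 184 184 183
  183 182 169]
 [191 191 191 191 190 190 190 189 190 189 189 188 188 187 187 186 186 186
  185 184 167]
 [193 193 193 193 193 193 192 193 192 192 192 191 191 190 190 189 190 189
  189 185 167]
 [197 196 196 196 196 196 196 196 195 195 194 194 194 193 193 193 193 193
  192 185 164]
 [199 199 200 199 199 199 198 198 198 198 198 198 197 197 196 197 196 196
  194 185 154]
 [201 201 201 201 201 200 201 201 202 201 201 201 201 200 200 200 200 200
  198 181 146]
 [202 202 202 202 203 202 202 203 203 203 203 203 203 202 202 203 203 202
  200 180 140]
 [201 202 202 203 203 203 204 205 203 204 204 204 204 204 205 204 204 204
  202 177 128]
 [199 200 201 201 201 202 203 203 203 204 204 204 204 204 205 206 206 206
  203 173 117]
 [197 198 198 199 200 200 200 200 201 201 202 203 203 204 204 204 205 205
  200 168 105]
 [194 195 195 196 196 196 197 197 199 199 200 200 201 202 202 202 203 202
  194 158  89]
 [190 192 191 192 193 193 194 195 195 196 197 197 198 198 199 199 200 199
  188 146  83]
 [188 188 189 189 189 190 191 191 192 193 193 194 194 195 196 196 196 196
  180 136  79]
 [185 185 186 186 186 187 188 188 189 189 189 190 191 191 191 193 194 193
  175 135  80]]
```

Call:
{"fn": "step_arm", "kwargs": {
  "deltas": [
    [0,6,12,0,0,0],
    [0,12,24,0,0,0],
    [0,18,36,0,0,0],
    [0,23,47,0,0,0],
    [0,25,52,0,0,0]
  ]
}}

```text
time: 59.1
tool_pos: [699.2, 123.6, 73.0]
tcp_rot: [-2.683, 0.0, 1.486]
contact_force: [0.1, 0.6, -2.6]
grip_width: 13.6
```

Call:
{"fn": "step_arm", "kwargs": {
  "deltas": [
    [0,0,0,0,0,0],
    [0,0,0,0,0,0],
    [0,0,0,0,0,0],
    [0,0,0,0,0,0]
  ]
}}

```text
time: 59.43
tool_pos: [700.3, 123.5, 75.0]
tcp_rot: [-2.686, -0.0, 1.486]
contact_force: [0.5, 0.8, -2.4]
grip_width: 13.7
```

```bash
python3 -c "
from kin import *
o=state();R=Ro.from_euler('xyz',o['tcp_rot']);print('G',(o['tool_pos']+6*R.apply([0,0,1])).round(1),'foot',(o['tool_pos']+60*R.apply([0,0,1])+13*R.apply([1,0,0])).round(1),'tail',(o['tool_pos']+6*R.apply([0,0,1])-120*R.apply([1,0,0])).round(1),R.inv().apply([0,0,1]).round(3))"
```

```text
t 59.43 p [700.3 123.5  75. ] r [-2.686 -0.     1.486] q [0.04 1.15 0.54 0.06 1.9  0.13] F [ 0.5  0.8 -2.4] w 13.7
G [697.7 123.8  69.6] foot [675.1 138.7  21.1] tail [687.5   4.2  69.6] [ 0.    -0.44  -0.898]
```

Call:
{"fn": "step_arm", "kwargs": {
  "deltas": [
    [0,1.6,3.3,0,0,0],
    [0,3.2,6.6,0,0,0],
    [0,4.8,9.9,0,0,0],
    [0,4.8,9.9,0,0,0]
  ]
}}

```text
time: 59.77
tool_pos: [699.4, 123.5, 61.8]
tcp_rot: [-2.683, 0.0, 1.486]
contact_force: [0.7, 0.3, -1.9]
grip_width: 13.8
```

Call:
{"fn": "step_arm", "kwargs": {
  "deltas": [
    [0,0.5,1,0,0,0],
    [0,1,2,0,0,0],
    [0,1,2,0,0,0]
  ]
}}

```text
time: 60.02
tool_pos: [699.7, 123.5, 61.3]
tcp_rot: [-2.684, 0.0, 1.486]
contact_force: [-0.5, -0.3, 1.1]
grip_width: 13.5
```

```bash
python3 sw.py|head -1
```

```text
t 60.02 p [699.7 123.5  61.3] r [-2.684  0.     1.486] q [0.04 1.16 0.56 0.06 1.88 0.13] F [-0.5 -0.3  1.1] w 13.5
```

The foot is touching the tray floor (Fz went from -2 to +1). Now I'll open and pull back.

Call:
{"fn": "step_arm", "kwargs": {
  "deltas": [
    [0,0,0,0,0,0],
    [0,0,0,0,0,0],
    [0,0,0,0,0,0],
    [0,0,0,0,0,0],
    [0,0,0,0,0,0]
  ],
  "fingers": 45
}}

```text
time: 60.43
tool_pos: [699.9, 123.6, 60.8]
tcp_rot: [-2.684, -0.0, 1.486]
contact_force: [-0.1, 1.1, -1.3]
grip_width: 42.2
```

Call:
{"fn": "step_arm", "kwargs": {
  "deltas": [
    [0,0,-4,0,0,0],
    [0,0,-9,0,0,0],
    [0,0,-15,0,0,0],
    [0,0,-22,0,0,0],
    [0,0,-30,0,0,0]
  ]
}}

```text
time: 60.85
tool_pos: [713.4, 122.3, 88.6]
tcp_rot: [-2.684, 0.0, 1.486]
contact_force: [-0.2, 0.2, 0.3]
grip_width: 44.9
```

Call:
{"fn": "step_arm", "kwargs": {
  "deltas": [
    [0,0,-20,0,0,0],
    [0,0,-45,0,0,0],
    [0,-20,-70,0,0,0],
    [0,-50,-90,0,0,0],
    [0,-90,-100,0,0,0]
  ]
}}

```text
time: 61.27
tool_pos: [681.8, 124.6, 213.0]
tcp_rot: [-2.685, 0.0, 1.485]
contact_force: [1.0, -0.1, 1.0]
grip_width: 45.1
```

Call:
{"fn": "step_arm", "kwargs": {
  "deltas": [
    [0,-40,0,-0.1,0,0],
    [0,-80,0,-0.2,0,0],
    [0,-120,0,-0.3,0,0],
    [0,-160,0,-0.4,0,0],
    [0,-200,0,-0.45,0,0]
  ]
}}

```text
time: 61.68
tool_pos: [543.0, 136.9, 284.3]
tcp_rot: [-3.141, -0.001, 1.485]
contact_force: [0.9, 0.4, 1.7]
grip_width: 45.2
```

```bash
cat > fin.py <<'E'
from kin import *
o=state();p=cap('top');q=cap('scene')
for n,i in (('s',q),('t',p)): print(n,[(np.round(k['rect'],1).tolist(),round(k['p'],2)) for k in bot.boxes_of('key_elbow',i)])
def tray(i,z):
    g=cv2.cvtColor(i['color'],cv2.COLOR_RGB2GRAY);C=np.array([699.4,70.1]);t=1.485;ty=np.array([np.cos(t),np.sin(t)]);tx=np.array([ty[1],-ty[0]])
    for y in range(100,-101,-10): print(y,''.join('#' if g[tuple(np.clip(np.round(proj(i,np.r_[C+x*tx+y*ty,z])[::-1]).astype(int),0,[419,559]))]<140 else '.' for x in range(-60,61,4)))
print('top');tray(p,12);print('scene');tray(q,12)
g=cv2.cvtColor(q['color'],cv2.COLOR_RGB2GRAY);print(g[216:230,308:326])
E
python3 fin.py
```

```text
t 61.68 p [543.  136.9 284.3] r [-3.141e+00 -1.000e-03  1.485e+00] q [0.11 0.38 1.37 0.   1.39 0.2 ] F [0.9 0.4 1.7] w 45.2
s [([284.9, 299.4, 58.8, 22.0], 0.83)]
t [([256.8, 153.8, 41.6, 13.8], 0.48)]
top
100 #..............................
90 .....................##########
80 .........#################.....
70 #######################........
60 #######################........
50 ....................###........
40 ....................##.........
30 ....................##.........
20 ....................#..........
10 ...................###.........
0 ...................##..........
-10 ...................#...........
-20 ...................##..........
-30 ..................##...........
-40 ..................#.#..........
-50 ...................##..........
-60 ..................##...........
-70 ...............................
-80 ...............................
-90 ...............................
-100 ...............................
scene
100 ...............................
90 #..............................
80 #..............................
70 .........#####.#...............
6
[... 954 characters left out ...]
171 149 110  85  57  34]
 [179 150  91  54  59  83  77  52  41  39  50  90 146 153 115  91  80  83]
 [181 157  92  64  68  83  65  43  37  35  35  52 117 145 114  96 110 168]
 [182 157  88  69  65  74  81  59  44  39  42  53 109 131 105  93 136 217]
 [180 143  73  52  49  68  99  97  77  70  89  87 112 107  88  88 162 227]
 [177 131  64  35  40  64  90 106  95  90 112 109 108  92  73  80 180 229]
 [176 129  62  34  33  46  62  73  75  77  87  86  76  67  53  77 197 232]
 [165 117  57  33  33  35  38  45  51  56  59  58  49  44  42  82 212 233]
 [152 102  51  33  33  34  35  37  38  40  40  41  39  40  42  92 214 232]
 [154 109  58  34  33  35  36  36  36  37  38  38  40  40  47 109 216 232]]
```

```bash
python3 - <<'E'
from kin import *
q=cap('scene');p=cap('top')
for n in ('disc_c','cup_c','jar','spanner','bulb','driver','vial'):
    for nm,i in (('s',q),('t',p)): print(n,nm,[(np.round(k['rect'],1).tolist(),round(k['p'],2)) for k in bot.boxes_of(n,i)][:2])
g=cv2.cvtColor(q['color'],cv2.COLOR_RGB2GRAY)
u=proj(q,[520.3,12.2,70]);print('disc centre expect',u,'edges',proj(q,[520.3,-12.8,70]),proj(q,[520.3,37.2,70]),proj(q,[545.3,12.2,70]),proj(q,[495.3,12.2,70]))
r=int(round(u[1]));c=int(round(u[0]));print(g[r,c-14:c+15]);print(g[r-14:r+15,c])
E
```

```text
disc_c s [([281.2, 214.1, 24.3, 15.2], 0.81), ([228.1, 192.4, 21.2, 25.5], 0.55)]
disc_c t [([272.0, 216.1, 17.6, 13.9], 0.68)]
cup_c s [([279.2, 232.4, 12.9, 7.7], 0.49)]
cup_c t []
jar s [([147.8, 248.8, 22.8, 23.6], 0.62), ([228.1, 194.2, 19.9, 23.5], 0.61)]
jar t [([330.4, 235.0, 13.1, 19.2], 0.54)]
spanner s [([193.9, 268.1, 23.8, 51.1], 0.97)]
spanner t [([330.0, 160.9, 15.3, 44.4], 0.56)]
bulb s [([147.3, 249.5, 24.6, 24.8], 0.78), ([285.6, 295.4, 97.8, 80.0], 0.57)]
bulb t [([368.1, 160.2, 16.8, 14.5], 0.54)]
driver s [([432.8, 312.4, 75.7, 42.2], 0.87)]
driver t [([148.4, 172.8, 7.9, 9.3], 0.48)]
vial s [([384.3, 208.8, 6.8, 19.7], 0.7)]
vial t [([331.6, 235.3, 19.2, 14.0], 0.18)]
disc centre expect [280.17358951 212.92815001] edges [270.70939457 211.12552755] [289.72052869 214.74650876] [277.74623714 220.26513334] [282.52283018 205.82723745]
[ 47  90  92  59  46 106 179 188 177 190 205 208 214 175  97  63  97 130
 136 134 114 101 117 131 118 106  54  20  15]
[ 15  14  15  15  15  16  48 159 222 224 223 220 207 159  97 107 136 140
 135 135 140 134 114  92  89  89  89  90 105]
```

```bash
python3 -c "
from plant import bot
print(bot.close_job())"
```

```text
the job is handed in; nothing more can be done
None
```

I handed the job in at about 62 s on the robot's clock. The filter stack, the screw and the key all look right in my last checks.

- **Stack:** The cup went in first, then both spacer rings (this run had two), then the drilled disc, all set down between the rods. At the end the disc's measured centre was about 2 mm from the pocket's middle, level in the picture. I saw no sign of anything being knocked aside.
- **Screw:** I flipped the key and seated its short arm about 25 mm deep in the socket. Swinging it clockwise took a steady 0.8 N m, then rose sharply to about 1.7 N m at the stop. At the end the white mark appeared to have moved to about −0.9 rad from about 0.07, which fits a screw at the stop. That mark reading is faint: a few pixels in a shadowed picture.
- **Key removal:** My first attempt to pull the key out failed. The pull was off-axis, so the key jammed and my grip slipped along it at about 40 N. I let go, regrasped next to the elbow and worked it out with small turns. The wrist force stayed well under its limit.
- **Tray:** Both cameras show the key lying flat inside the tray. In tray coordinates the long arm lies at x about +10 to +25 mm and runs from y about +65 to −68 mm. The short arm is inside too.
- **Other things:** The jar, spanner, bulb and one vial show where they were at the start. The screwdriver is visible near its place, but I did not measure it. The second vial was not reported in the last pictures. I never moved the arm close to either one, but I could not confirm that vial's position.

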